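Fit the radish-shredding disc on the vegetable cutter

ROBOT

A 6-joint arm with a two-finger parallel gripper is mounted at the origin on the work surface. World frame = base frame: x ahead of the robot, y to its left, z up, the work surface at z = 0. Lengths are in m, angles in rad, forces in N, time in s.
With the tool pointing down it reaches from about 0.3 to 0.875 m from the base axis. Payload 6.4 kg.
Tool frame: the origin (TCP) lies midway between the tips of the shut fingers; the grasp point (between the pads) lies 19 mm behind it; z points along the fingers, y is the direction in which the jaws open and shut (so a half turn about z gives the same grasp; the last joint's range is limited). The gripper opens to 85 mm and grips with 20 to 120 N. Pads are 22 mm wide; open, the fingers measure 114 mm over their backs; the gripper's body (76 mm by 85 mm) begins 54 mm behind the grasp point. The pads swing forward as they close: fully open they stand 13 mm farther back than shut.
Start: joints at [1.105, 0.181, 1.607, -0, 1.354, -0.206], TCP at [0.148, 0.556, 0.231] pointing down, gripper open.
Joint ranges: [-2.99, 2.99], [-0.89, 2.07], [0.3, 2.58], [-1.14, 4.28], [0, 2.63], [-3.12, 3.12]. Speed limits (rad/s): [2.57, 2.57, 3.01, 3.14, 3.14, 3.14].

INTERFACE

Orientations are given as a unit quaternion [w, x, y, z].
In Python, from bench import ctrl gives the robot as it stands.
- The arm moves only by the tool apply_moves, never from a script. Its argument "plan" is a list of rows, each an object with "translation": the shift along the tool's x, y, z in m, a list of three; "angular": the turn, a rotation vector about the tool's x, y, z in rad, a list of three; "hand": the finger opening in m, from 0 to 0.0854. In form: [{"translation": [x, y, z], "angular": [rx, ry, rz], "hand": hand}, ...]. A call has 1 to 10 rows; each row shifts and turns the commanded pose from where the row before left it, along the tool's axes as they then stand; what a row does not reach is not made up. A row lasts 1/8 s, in which the tool goes at most 62.5 mm and 10.7 degrees, less where a joint would pass 70% of its speed; a pose out of reach is approached as far as the arm can. A call with a gripper value outside its range is refused whole. The fingers move at their own pace and stop on an object; the grip force is fixed at half the most. Time passes only in rows, so rows that do not move let the fingers close. It gives the time, the measured TCP pose, the force and the opening at its end, in the units of the state.
- ctrl.get_obs(): the state, without advancing time (a new reading comes with each control period).
- ctrl.camera(name): name is "scene" or "top" or "wrist"; returns a dict with "img" (384x512x3 uint8, red, green, blue), "K" (3x3 intrinsics, pixels), "eye" and "orientation" of the camera in the world. Camera axes: x right, y up, looking along -z (the intrinsics and any distortion apply to the point x, -y, -z); pixel columns grow to the right and rows downward; lengths in m; the calibration is good to about 2 mm. A picture is of the moment at which its call begins. There is no depth.
- ctrl.hand_in(): hands the job in, once; it reports no verdict.
The state is a dict: "time_s": time; "q": joint angles; "dq": joint speeds; "joint_efforts": joint torques, N m; "eef_pos": TCP position; "eef_rot": TCP orientation; "wrist_force": force on the tool from outside, world axes, zero at the start; "torque": the same for the moment, N m; "opening": opening from 0.0 (shut) to 1.0 (fully open).
Only numpy, scipy, OpenCV 4.12 (cv2) and the standard library are available. Lean on these libraries where they do the work, as an engineer would, in place of code of your own. Each camera call takes 0.05 s, during which the arm holds its last target.

TASK

Get the vegetable cutter ready for shredding kimchi radish: pick the shredding disc up by its finger bar, slip it over the leaning spindle and turn it until its slots line up with the spindle's four teeth and it slides fully home, flat on its seat, without forcing it. Let go of it and then swing the clear lid fully shut. Leave the sieve, the garlic jar and the two containers as they stand.

Things in the scene. Friction and masses are not known exactly. Their poses are not given: they have to be found in the camera images.
- cutter: White vegetable cutter, fixed, 165 mm wide, 280 long, its head leaning 30 deg to the front. Origin on the worktop straight below the seat's centre; z up, x to its back, y along the lid's hinge. The seat is 105 mm up; the leaning axis is (-0.5, 0, 0.866). Open bowl about that axis: 168 mm inside, rim 30 mm above the seat, floor 12 below. Motor housing at the back 150 mm high, outlet chute in front.
- spindle: Polished, greased steel drive spindle in the bowl. Origin: centre of its round seat (44 mm across) where the disc's underside must rest; z out along the leaning spindle. Four brass teeth along its +x, -x, +y, -y, each 6 mm wide, reaching 15 mm from the axis, 16 mm high. It starts at any angle about its axis (read it from x); a motor brake holds it against up to about 1 N m.
- spindle_tip (a point): Tip of the spindle's round nose, on its axis, 28 mm above the seat. The nose is 16 mm in diameter, tapering to 8 mm in its last 7 mm; it guides the disc before the teeth are met. Axes as the spindle's.
- disc: Steel disc, 150 mm across, 3 thick, 0.3 kg, lying flat. Origin: centre of its underside, z up. White hub 52 mm across, top 34 mm up. Bore from below 30 mm deep, 19 wide, with four slots along +x, -x, +y, -y (along and across the bar), 9 mm wide, reaching 16.5 mm from the axis: it fits four ways, a quarter turn apart, with 0.1 rad of play. Not lined up, it stops on the teeth 16 mm short.
- disc_bar (a point): Middle of the green finger bar on the hub, on the disc's axis, 48 mm above its underside. The bar is 46 mm long along the disc's x, 18 mm thick along y, and stands from 34 to 62 mm above the underside: grip it across its thickness, fingertips just above the hub's flat top. Axes as the disc's.
- lid (a joint): Clear lid's angle, rad: 0 fully shut on the bowl, 1.65 to 1.95 at the start (standing open), stop at 2.1. The stiff hinge holds the lid where it is left; about 2 to 6 N near its free end swings it. It cannot shut unless the disc is home; then the bar clears it by 6 mm.
- lid_hinge (a point): On the lid's hinge axis, mid-length; in the cutter's frame at (66, 0, 178) mm, axis along the cutter's y. Its axes turn with the lid: -x from the hinge to the free end, z out of the outer face; when shut, z is the leaning axis. The lid is a round cap 180 mm across, 42 deep, centred 94 mm from the hinge. A feed tube 60 x 85 mm, 62 high, stands on its outer face 32 to 92 mm from the hinge.
- lid_push (a point): Bare spot on the lid's outer face beyond the feed tube, at (-150, 0, 42) mm in the axes of lid_hinge. Pushed here, from behind at first and then from above, the lid swings shut. Axes as lid_hinge.
- lid_tab (a point): End of the grey tab, 50 mm wide and 8 thick, at the lid's free end, 200 mm from the hinge. Axes as lid_hinge.
- sieve: Bystander: black plastic sieve bowl, 149 mm across, 56 high, its handle along its x ending 158 mm from the centre. Origin: centre of its underside.
- garlic_jar: Bystander: white ceramic garlic jar with blue lid, 104 mm across, 126 high. Origin: centre of its underside.
- container1: Bystander: lower clear container with grey lid, 126 mm square, 62 high. Origin: centre of its underside.
- container2: Bystander: the same container again, stacked on container1. Origin: centre of its underside.
Not all that is in view belongs to the job. Leave any brown, orange or yellow look-alike of the disc alone.

How it is judged:
On the way, in this order (a step that is already met when the one before it is completed fails the run):
1. the disc is fully home on the spindle, teeth engaged (distance between disc and spindle below 0.004 m and angle between the z axis of disc and the z axis of spindle, either way round below 0.06 rad), for 0.2 s.
2. the lid is shut over it (value of joint lid below 0.05 rad), for 0.2 s.
At the end, for the whole second after the job is handed in: The disc rests fully home on the spindle's seat (its origin within 4 mm of the spindle's, its axis within 0.06 rad of the spindle's), released and still, and the lid is shut over it (lid angle below 0.05 rad) (all of step 1 and value of joint lid below 0.05 rad and linear speed of disc below 0.02 m/s); the robot touches nothing.
It fails at once if the disc is forced against the cutter with more than 60 N (contact force between disc and cutter above 60 N).
It fails at once if the sieve, the garlic jar or a container is shifted by more than 30 mm or tipped by more than 0.35 rad (distance of any of sieve, garlic_jar, container1, container2 from where it was at the start of the episode above 0.03 m or angle between any of sieve, garlic_jar, container1, container2's own z axis and vertical above 0.35 rad).
It also fails if it takes over 62 s, if anything falls off the work surface, if the arm or the gripper's body presses on something with over 40 N, if the wrist force passes 120 N, or if a joint passes its speed limit or range.

## Working session

There is one attempt and no reset: what is moved stays moved. The work goes in short steps, Python scripts to look and compute and a tool call to move; the robot and the scene stay as the last step left them, time stands still between calls to the robot, and variables do not carry over. Pictures are saved under pics/ and viewed, and the job is handed in when it is done.

Besides the shell and the picture viewer there is one more tool, called after ">>>" as name(argument=value, ...) on one line, values as JSON. apply_moves: Moves the arm, as the interface text tells. Its arguments: {"type":"object","properties":{"plan":{"type":"array","items":{"type":"object","properties":{"translation":{"type":"array","items":{"type":"number"}},"angular":{"type":"array","items":{"type":"number"}},"hand":{"type":"number"}}}}},"required":["plan"]}

```bash
ls; mkdir -p pics; python3 - <<'E'
from bench import ctrl
import cv2
print(ctrl.get_obs())
for n in ["scene","top","wrist"]:
    c=ctrl.camera(n); cv2.imwrite(f"pics/{n}0.png",c["img"][:,:,::-1]); print(n,c["K"],c["eye"],c["orientation"],[k for k in c])
E
```

```text
pics
{'time_s': 0.0, 'q': array([ 1.10470885e+00,  1.81535024e-01,  1.60803534e+00, -1.19419596e-05,
        1.35376447e+00, -2.06302411e-01]), 'dq': array([ 0.00021117,  0.00040681,  0.00057399,  0.00078477,  0.00064875,
       -0.00041487]), 'joint_efforts': array([ 1.37249517e-04, -4.44857669e+01, -3.51336980e+01, -1.28583524e-04,
        9.15859826e-03,  2.15378350e-05]), 'eef_pos': array([0.14743491, 0.55520214, 0.23037431]), 'eef_rot': array([-2.81866383e-04,  1.29526252e-01,  9.91575610e-01, -8.24245158e-04]), 'wrist_force': array([ 0.42938511, -0.18553836, -0.4439749 ]), 'torque': array([-0.00130825,  0.02826116, -0.01934988]), 'opening': 0.9979816731828398}
scene [[346.60066196   0.         258.48352416]
 [  0.         346.60066196 197.16814701]
 [  0.           0.           1.        ]] [1.12153367 0.30699771 0.98612294] [0.55867983 0.1958623  0.27593987 0.75721331] ['img', 'K', 'eye', 'orientation']
top [[385.85887361   0.         255.79764397]
 [  0.         385.85887361 196.29360128]
 [  0.           0.           1.        ]] [0.32355538 0.08805015 1.25551899] [ 0.70821284  0.03135862 -0.03742193 -0.70430875] ['img', 'K', 'eye', 'orientation']
wrist [[316.49454881   0.         255.4722168 ]
 [  0.         316.49454881 185.88187929]
 [  0.           0.           1.        ]] [0.0818892  0.57366384 0.37223318] [ 0.7850084  -0.10772258 -0.08262978  0.60442532] ['img', 'K', 'eye', 'orientation']
```

View pics/scene0.png

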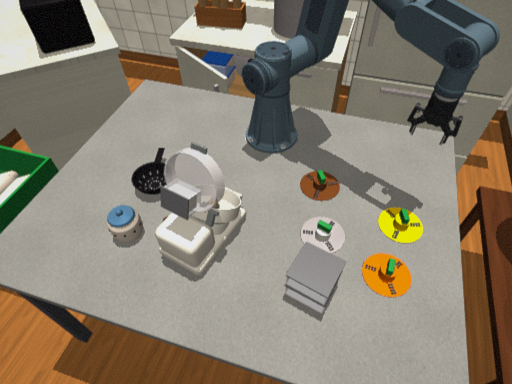

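View pics/top0.png

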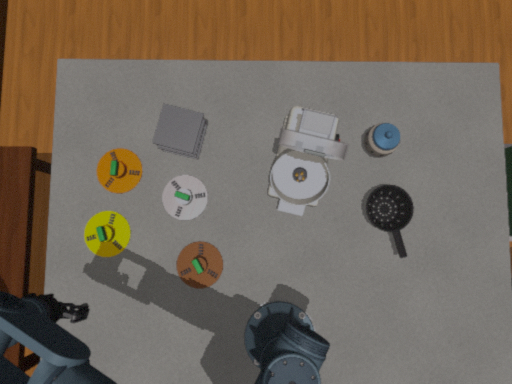

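View pics/wrist0.png

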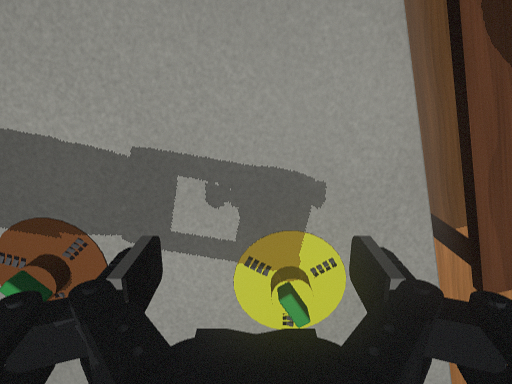

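```bash
cat > h.py <<'E'
import numpy as np, cv2
from scipy.spatial.transform import Rotation as R
from bench import ctrl
def rot(q): return R.from_quat([q[1],q[2],q[3],q[0]])
def cam(n,save=None):
    c=ctrl.camera(n); c["img"]=c["img"].copy()
    if save: cv2.imwrite("pics/"+save,c["img"][:,:,::-1])
    return c
def ray(c,uv):
    K=c["K"]; d=np.array([(uv[0]-K[0,2])/K[0,0],-(uv[1]-K[1,2])/K[1,1],-1.])
    return np.array(c["eye"]),rot(c["orientation"]).apply(d/np.linalg.norm(d))
def plane(c,uv,z,):
    e,d=ray(c,uv); return e+d*(z-e[2])/d[2]
def proj(c,P):
    p=rot(c["orientation"]).inv().apply(np.atleast_2d(P)-c["eye"]); K=c["K"]
    return np.c_[K[0,2]+K[0,0]*p[:,0]/-p[:,2],K[1,2]-K[1,1]*p[:,1]/-p[:,2]]
def tri(cs,uvs):
    A=np.zeros((3,3));b=np.zeros(3)
    for c,uv in zip(cs,uvs):
        e,d=ray(c,uv);M=np.eye(3)-np.outer(d,d);A+=M;b+=M@e
    return np.linalg.solve(A,b)
def crop(c,x0,y0,w,h,s,name):
    cv2.imwrite("pics/"+name,cv2.resize(c["img"][y0:y0+h,x0:x0+w,::-1],None,fx=s,fy=s,interpolation=cv2.INTER_CUBIC))
E
python3 - <<'E'
from h import *
t=cam("top");s=cam("scene")
crop(t,150,165,70,60,8,"c1.png");crop(t,255,95,100,75*2-30,6,"c2.png");crop(s,140,135,120,140,4,"c3.png")
for n,c in (("t",t),("s",s)):
    hsv=cv2.cvtColor(c["img"],cv2.COLOR_RGB2HSV)
    m=cv2.inRange(hsv,(50,120,60),(80,255,255))
    k,l,st,ce=cv2.connectedComponentsWithStats(m)
    print(n,[(st[i].tolist(),ce[i].round(1).tolist()) for i in range(1,k) if st[i,4]>15])
E
```

```text
t [([111, 161, 6, 14, 73], [113.3, 167.4]), ([175, 192, 14, 8, 58], [181.9, 195.4]), ([97, 227, 8, 14, 79], [100.5, 233.5]), ([192, 259, 11, 14, 78], [197.1, 265.5])]
s [([0, 145, 50, 63, 1086], [19.7, 164.3]), ([318, 170, 8, 14, 64], [321.4, 175.9]), ([401, 209, 8, 14, 74], [404.8, 215.2]), ([318, 221, 14, 12, 96], [324.2, 226.1]), ([387, 259, 8, 16, 91], [390.6, 266.2])]
```

View pics/c1.png

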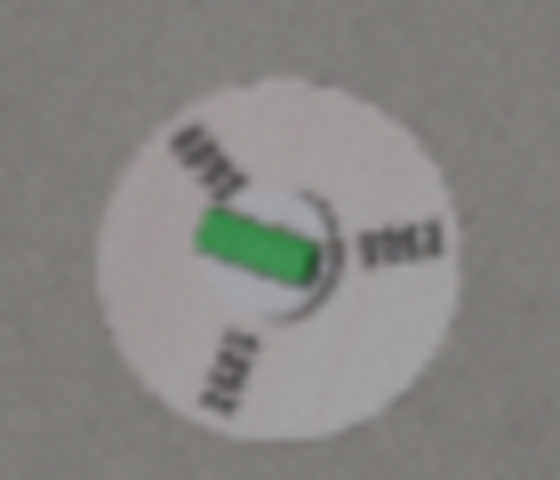

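View pics/c2.png

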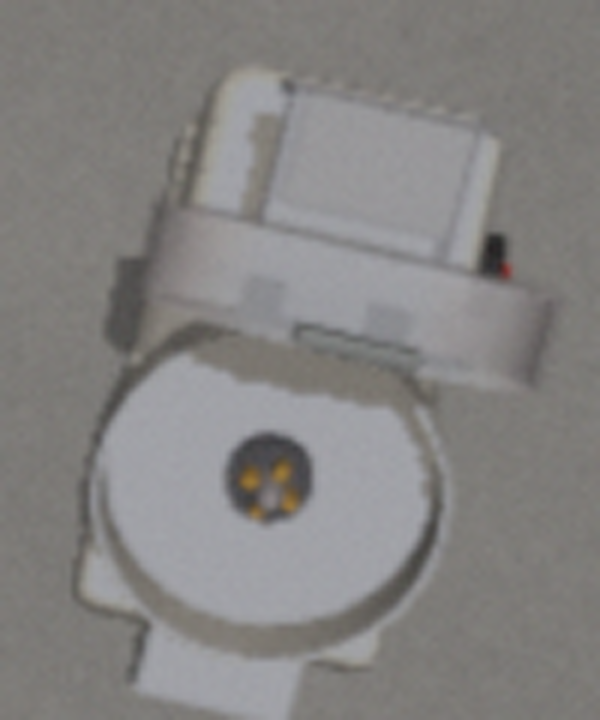

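View pics/c3.png

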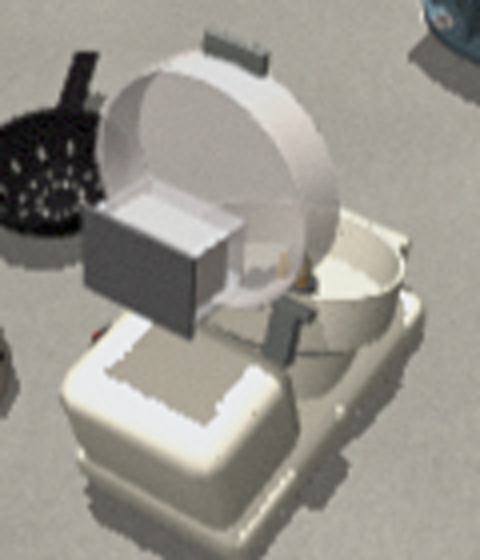

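```bash
python3 - <<'E'
from h import *
t=cam("top");s=cam("scene")
# disc
for n,c,bg in(("top",t,(182,196)),("scene",s,(324,226))):
    print(n,"bar@z.06",plane(c,bg,.06).round(4))
print("disc outline centre top",plane(t,(185,197.4),.003).round(4))
print("bar tri",tri([t,s],[(181.9,195.4),(324.2,226.1)]).round(4))
print("seat",plane(t,(299.7,174.5),.105).round(4))
# bar ends top in crop coordinates
a=plane(t,(150+203/8,165+228/8),.062);b=plane(t,(150+308/8,165+262/8),.062);print("bar ang",np.arctan2(*(b-a)[1::-1]),np.linalg.norm(b-a))
# lid feed tube edges, base edge for yaw
a=plane(t,(255+290/6,95+90/6),.25);b=plane(t,(255+490/6,95+133/6),.25);d=b-a;print("tube edge yaw(y axis)",np.arctan2(d[0],-d[1]))
a=plane(t,(255+140/6,95+690/6),.05);b=plane(t,(255+285/6,95+718/6),.05);d=b-a;print("chute",np.arctan2(d[0],-d[1]))
# camera in tool frame
o=ctrl.get_obs();w=cam("wrist");o=ctrl.get_obs()
T=rot(o["eef_rot"]);print("cam in tool",T.inv().apply(w["eye"]-o["eef_pos"]),(T.inv()*rot(w["orientation"])).as_matrix().round(3))
print(T.as_matrix().round(3))
E
```

```text
top bar@z.06 [0.4398 0.3075 0.06  ]
scene bar@z.06 [0.4489 0.3069 0.06  ]
disc outline centre top [0.4409 0.3081 0.003 ]
bar tri [0.4427 0.3085 0.0517]
seat [ 0.5027 -0.0536  0.105 ]
bar ang -1.878215987245063 0.04299062417922702
tube edge yaw(y axis) -0.20980164596261433
chute -0.18547027530889837
cam in tool [ 0.06814895  0.00071454 -0.14166652] [[ 0.001  0.963  0.269]
 [ 1.    -0.001 -0.001]
 [-0.001  0.269 -0.963]]
[[-0.966  0.257 -0.   ]
 [ 0.257  0.966 -0.   ]
 [ 0.    -0.    -1.   ]]
```

```bash
cat >> h.py <<'E'
from scipy.linalg import logm,expm
def H(Rm,p):
    M=np.eye(4);M[:3,:3]=Rm.as_matrix();M[:3,3]=p;return M
def cur():
    o=ctrl.get_obs();return H(rot(o["eef_rot"]),o["eef_pos"])
def fromaxes(x,z):
    z=z/np.linalg.norm(z);x=x-z*(x@z);x/=np.linalg.norm(x);return R.from_matrix(np.c_[x,np.cross(z,x),z])
def plan(C,G,N=None):
    "identical rows taking C to G"
    D=np.linalg.inv(C)@G
    if N is None: N=int(np.ceil(max(np.linalg.norm(D[:3,3])/.05,np.linalg.norm(R.from_matrix(D[:3,:3]).as_rotvec())/.15)))
    L=np.real(logm(D));X=expm(L/N)
    print("N",N,"t",X[:3,3].round(4).tolist(),"w",R.from_matrix(X[:3,:3]).as_rotvec().round(4).tolist(), "| total t",D[:3,3].round(4),"w",R.from_matrix(D[:3,:3]).as_rotvec().round(4))
    return N
yaw=-.2
seat=np.array([.5027,-.0536,.105])
def axes(yaw):
    cx=np.array([np.cos(yaw),np.sin(yaw),0]);a=-.5*cx+np.array([0,0,.866]);f=-.866*cx-np.array([0,0,.5]);return cx,a,f
E
python3 - <<'E'
from h import *
cx,a,f=axes(yaw)
G=H(fromaxes(f,-a),seat+a*.13)
print(G.round(3)); plan(cur(),G)
E
```

```text
[[-0.849  0.199  0.49   0.439]
 [ 0.172  0.98  -0.099 -0.041]
 [-0.5    0.    -0.866  0.218]
 [ 0.     0.     0.     1.   ]]
N 14 t [-0.0293, -0.0367, 0.0082] w [-0.0011, -0.0374, -0.0042] | total t [-0.4348 -0.5015  0.0137] w [-0.0159 -0.5235 -0.0584]
```

>>> apply_moves(plan=[{"translation":[-0.0293,-0.0367,0.0082],"angular":[-0.001,-0.0374,-0.004],"hand":0.085},{"translation":[-0.0293,-0.0367,0.0082],"angular":[-0.001,-0.0374,-0.004],"hand":0.085},{"translation":[-0.0293,-0.0367,0.0082],"angular":[-0.001,-0.0374,-0.004],"hand":0.085},{"translation":[-0.0293,-0.0367,0.0082],"angular":[-0.001,-0.0374,-0.004],"hand":0.085},{"translation":[-0.0293,-0.0367,0.0082],"angular":[-0.001,-0.0374,-0.004],"hand":0.085},{"translation":[-0.0293,-0.0367,0.0082],"angular":[-0.001,-0.0374,-0.004],"hand":0.085},{"translation":[-0.0293,-0.0367,0.0082],"angular":[-0.001,-0.0374,-0.004],"hand":0.085},{"translation":[-0.0293,-0.0367,0.0082],"angular":[-0.001,-0.0374,-0.004],"hand":0.085}])

```text
time_s: 1.4
eef_pos: [0.3096, 0.2115, 0.1965]
eef_rot: [0.149, 0.112, 0.982, -0.015]
wrist_force: [1.1, -0.1, 0.4]
opening: 0.997
```

>>> apply_moves(plan=[{"translation":[-0.0293,-0.0367,0.0082],"angular":[-0.001,-0.0374,-0.004],"hand":0.085},{"translation":[-0.0293,-0.0367,0.0082],"angular":[-0.001,-0.0374,-0.004],"hand":0.085},{"translation":[-0.0293,-0.0367,0.0082],"angular":[-0.001,-0.0374,-0.004],"hand":0.085},{"translation":[-0.0293,-0.0367,0.0082],"angular":[-0.001,-0.0374,-0.004],"hand":0.085},{"translation":[-0.0293,-0.0367,0.0082],"angular":[-0.001,-0.0374,-0.004],"hand":0.085},{"translation":[-0.0293,-0.0367,0.0082],"angular":[-0.001,-0.0374,-0.004],"hand":0.085},{"translation":[0,0,0],"angular":[0,0,0],"hand":0.085},{"translation":[0,0,0],"angular":[0,0,0],"hand":0.085}])

```text
time_s: 2.4
eef_pos: [0.438, -0.0411, 0.2173]
eef_rot: [0.257, 0.098, 0.961, -0.026]
wrist_force: [-0.0, 0.8, -0.6]
opening: 0.994
```

```bash
python3 - <<'E'
from h import *
w=cam("wrist","w1.png"); cx,a,f=axes(yaw); np.save("w1.npy",w,allow_pickle=True)
print(cur().round(4)); 
print("pred seat",proj(w,[seat,seat+a*.028]))
crop(w,190,100,130,110,6,"w1c.png")
E
```

```text
[[-8.490e-01  2.006e-01  4.889e-01  4.380e-01]
 [ 1.736e-01  9.797e-01 -1.006e-01 -4.040e-02]
 [-4.991e-01 -5.000e-04 -8.665e-01  2.173e-01]
 [ 0.000e+00  0.000e+00  0.000e+00  1.000e+00]]
pred seat [[255.18833712 178.89360725]
 [255.13549699 187.52174346]]
```

View pics/w1.png

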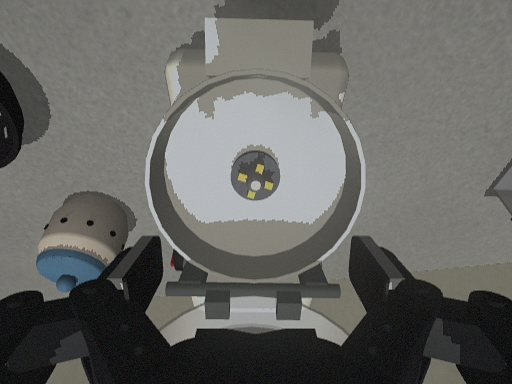

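View pics/w1c.png

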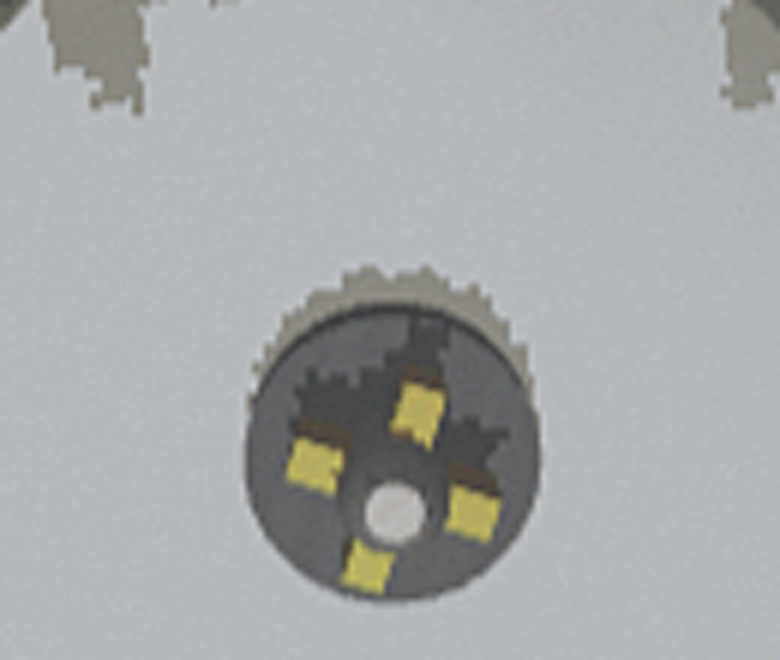

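```bash
cat >> h.py <<'E'
def meas(w,yaw,show=False,guess=(255,176)):
    img=w["img"];hsv=cv2.cvtColor(img,cv2.COLOR_RGB2HSV)
    gx,gy=[int(round(g)) for g in guess]
    sub=np.zeros(img.shape[:2],np.uint8);cv2.circle(sub,(gx,gy),45,255,-1)
    # seat: everything dark/yellow -> hull of dark
    dark=cv2.bitwise_and(cv2.inRange(hsv,(0,0,0),(180,255,125)),sub)
    dark=cv2.bitwise_and(dark,cv2.inRange(hsv,(90,15,0),(140,255,125)))  # bluish grey
    yel=cv2.bitwise_and(cv2.inRange(hsv,(20,90,120),(35,255,255)),sub)
    k,l,st,ce=cv2.connectedComponentsWithStats(yel)
    T=[ce[i] for i in range(1,k) if st[i,4]>8]
    return dark,T,[st[i,4] for i in range(1,k)]
E
python3 - <<'E'
from h import *
w=np.load("w1.npy",allow_pickle=True).item()
d,T,ar=meas(w,yaw);print(np.round(T,2),ar)
img=w["img"];print([img[r,c].tolist() for r,c in((160,255),(175,235),(170,240),(155,250),(175,225),(190,262),(148,255),(150,255))])
E
```

```text
[[259.31 168.33]
 [242.03 176.95]
 [268.23 184.88]
 [250.73 194.16]] [np.int32(64), np.int32(60), np.int32(56), np.int32(44)]
[[68, 70, 70], [97, 99, 100], [85, 76, 65], [100, 98, 102], [181, 185, 189], [96, 97, 98], [140, 138, 129], [101, 102, 97]]
```

```bash
python3 - <<'E'
from h import *
w=np.load("w1.npy",allow_pickle=True).item()
img=w["img"]
# yaw from hinge bar: dark line edges
g=cv2.cvtColor(img,cv2.COLOR_RGB2GRAY).astype(int)
us=[];vs=[]
for u in range(182,330,4):
    col=g[278:300,u];m=np.where(col<85)[0]+278
    if len(m)>3 and len(m)<16: us.append(u);vs.append(m.mean())
p=np.polyfit(us,vs,1);r=np.array(vs)-np.polyval(p,us);print("hinge slope",p,r.std(),len(us))
A=plane(w,(175,np.polyval(p,175)),.178);B=plane(w,(335,np.polyval(p,335)),.178)
d=A-B;print("hinge yaw",np.arctan2(d[0],-d[1]),np.arctan2(-d[0],d[1]),"mid",((A+B)/2).round(4))
_,T,_=meas(w,yaw)
for yw in(-.2,-.185,-.215):
    cx,a,f=axes(yw)
    m=np.array([plane(w,np.mean(T,0),.105+.016*.866)]) [0]
    s=m-.016*a;print(yw,"seat(teeth)",s.round(4))
    e0=np.array([.066*np.cos(yw),.066*np.sin(yw),.073]);print(" hinge pred",(s+e0).round(4))
    y=np.cross(a,cx);P=[]
    for t in T:
        e,dd=ray(w,t);P.append(e+dd*((m-e)@a)/(dd@a))
    P=np.array(P);
    fy=np.cross(a,f) # f as x, fy as y
    an=[np.arctan2((q-m)@fy,(q-m)@f) for q in P];print(" teeth ang from f",np.round(an,3),"mod",np.round(np.mod(an,np.pi/2),3),"rad",np.linalg.norm(P-m,axis=1).round(4))
# tip: bright blob near (255.6,185)
hsv=cv2.cvtColor(img,cv2.COLOR_RGB2HSV)
m=np.zeros(g.shape,np.uint8);m[178:192,249:263]=((g[178:192,249:263]>150)&(hsv[178:192,249:263,1]<50)).astype(np.uint8)
k,l,st,ce=cv2.connectedComponentsWithStats(m);print("tip",st[1:],ce[1:])
i=1+np.argmax(st[1:,4]);print("tip->seat",(plane(w,ce[i],.105+.028*.866)-.028*axes(-.2)[1]).round(4))
# seat outline
d=((g<130)).astype(np.uint8);k,l,st,ce=cv2.connectedComponentsWithStats(d);L=l[165,236];print(st[L])
E
```

```text
hinge slope [7.15710571e-03 2.87007536e+02] 0.5195697190150329 12
hinge yaw -0.21883627573303605 2.922756377856757 mid [ 0.5629 -0.0659  0.178 ]
-0.2 seat(teeth) [ 0.4998 -0.0531  0.105 ]
 hinge pred [ 0.5644 -0.0662  0.178 ]
 teeth ang from f [-0.314  1.252 -1.863  2.828] mod [1.257 1.252 1.279 1.257] rad [0.0114 0.0114 0.0115 0.0119]
-0.185 seat(teeth) [ 0.4998 -0.0529  0.105 ]
 hinge pred [ 0.5647 -0.0651  0.178 ]
 teeth ang from f [-0.326  1.241 -1.874  2.815] mod [1.244 1.241 1.267 1.244] rad [0.0114 0.0114 0.0114 0.012 ]
-0.215 seat(teeth) [ 0.4997 -0.0532  0.105 ]
 hinge pred [ 0.5642 -0.0673  0.178 ]
 teeth ang from f [-0.301  1.264 -1.852  2.841] mod [1.27  1.264 1.29  1.27 ] rad [0.0114 0.0114 0.0115 0.0119]
tip [[251 181  10   9  73]] [[255.36986301 185.02739726]]
tip->seat [ 0.4999 -0.0528  0.105 ]
[ 231  150   49   50 1685]
```

```bash
cat >> h.py <<'E'
yaw=-.207; seat=np.array([.4998,-.0531,.105])
def path(C,G,N):
    L=np.real(logm(np.linalg.inv(C)@G));print([(C@expm(L*k/N))[:3,3].round(3).tolist() for k in range(0,N+1,2)])
E
python3 - <<'E'
from h import *
C=cur();b=1.264
G=H(fromaxes(np.array([np.cos(b),np.sin(b),0]),np.array([0,0,-1.])),[.441,.308,.16])
n=plan(C,G);path(C,G,n)
t=cam("top")
print([plane(t,p,.124)[:2].round(3).tolist() for p in((165,104),(208,118),(195,158),(154,144))],"brown",plane(t,(200,264),0).round(3))
E
```

```text
N 12 t [0.0277, 0.0179, -0.0016] w [0.0364, 0.0328, 0.1361] | total t [0.0865 0.342  0.0161] w [0.4364 0.3937 1.6335]
[[0.438, -0.04, 0.217], [0.399, 0.008, 0.194], [0.375, 0.066, 0.176], [0.366, 0.131, 0.165], [0.374, 0.196, 0.159], [0.4, 0.256, 0.158], [0.441, 0.308, 0.16]]
[[0.712, 0.353], [0.669, 0.223], [0.547, 0.26], [0.589, 0.383]] brown [0.227 0.256 0.   ]
```

>>> apply_moves(plan=[{"translation":[0.0277,0.0179,-0.0016],"angular":[0.0364,0.0328,0.1361],"hand":0.085},{"translation":[0.0277,0.0179,-0.0016],"angular":[0.0364,0.0328,0.1361],"hand":0.085},{"translation":[0.0277,0.0179,-0.0016],"angular":[0.0364,0.0328,0.1361],"hand":0.085},{"translation":[0.0277,0.0179,-0.0016],"angular":[0.0364,0.0328,0.1361],"hand":0.085},{"translation":[0.0277,0.0179,-0.0016],"angular":[0.0364,0.0328,0.1361],"hand":0.085},{"translation":[0.0277,0.0179,-0.0016],"angular":[0.0364,0.0328,0.1361],"hand":0.085},{"translation":[0.0277,0.0179,-0.0016],"angular":[0.0364,0.0328,0.1361],"hand":0.085},{"translation":[0.0277,0.0179,-0.0016],"angular":[0.0364,0.0328,0.1361],"hand":0.085}])

```text
time_s: 3.5
eef_pos: [0.3713, 0.1853, 0.1609]
eef_rot: [0.104, 0.591, 0.8, -0.01]
wrist_force: [0.7, -0.8, 0.9]
opening: 0.996
```

>>> apply_moves(plan=[{"translation":[0.0277,0.0179,-0.0016],"angular":[0.0364,0.0328,0.1361],"hand":0.085},{"translation":[0.0277,0.0179,-0.0016],"angular":[0.0364,0.0328,0.1361],"hand":0.085},{"translation":[0.0277,0.0179,-0.0016],"angular":[0.0364,0.0328,0.1361],"hand":0.085},{"translation":[0.0277,0.0179,-0.0016],"angular":[0.0364,0.0328,0.1361],"hand":0.085},{"translation":[0,0,0],"angular":[0,0,0],"hand":0.085},{"translation":[0,0,0],"angular":[0,0,0],"hand":0.085}])

```text
time_s: 4.25
eef_pos: [0.4312, 0.2988, 0.1601]
eef_rot: [0.009, 0.788, 0.615, -0.002]
wrist_force: [0.1, -0.6, -0.5]
opening: 0.998
```

```bash
python3 - <<'E'
from h import *
w=cam("wrist","w2.png");np.save("w2.npy",w,allow_pickle=True)
C=cur();print(C.round(4));print(proj(w,[[.441,.308,.062]]))
hsv=cv2.cvtColor(w["img"],cv2.COLOR_RGB2HSV)
m=cv2.inRange(hsv,(50,120,60),(80,255,255));k,l,st,ce=cv2.connectedComponentsWithStats(m)
for i in range(1,k):
    if st[i,4]>200:
        r=cv2.minAreaRect(np.argwhere(l==i)[:,::-1].astype(np.float32));print(st[i],ce[i],r)
crop(w,160,90,200,150,4,"w2c.png")
E
```

```text
[[ 0.2439  0.9698  0.0077  0.4312]
 [ 0.9697 -0.2437 -0.0156  0.2986]
 [-0.0132  0.0113 -0.9998  0.1602]
 [ 0.      0.      0.      1.    ]]
[[263.23456866 172.93231954]]
[ 18 265  41  30 603] [ 41.0199005  280.59369818] ((38.77463150024414, 284.21087646484375), (20.698734283447266, 39.91122055053711), 43.53120040893555)
```

View pics/w2.png

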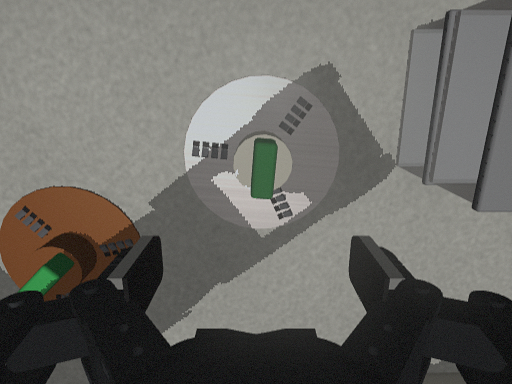

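View pics/w2c.png

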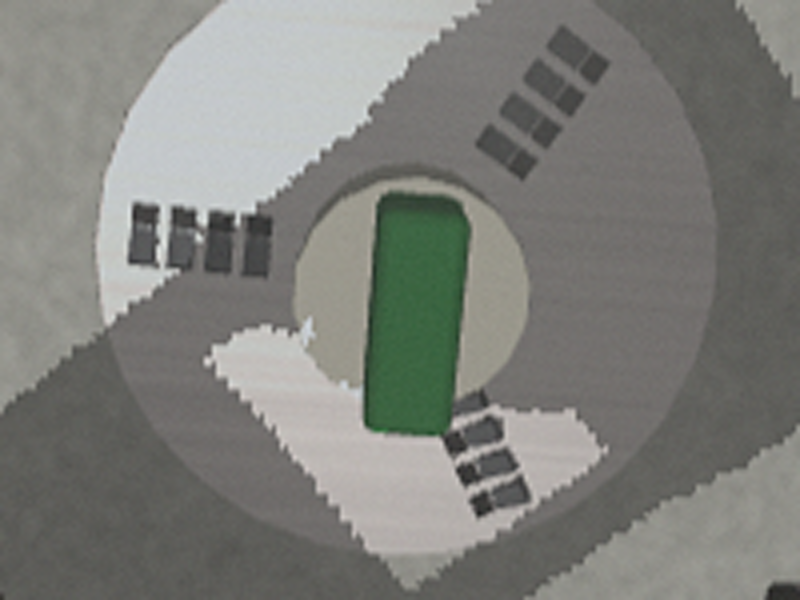

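```bash
python3 - <<'E'
from h import *
w=np.load("w2.npy",allow_pickle=True).item();C=cur()
img=w["img"];hsv=cv2.cvtColor(img,cv2.COLOR_RGB2HSV);print(img[150,264],img[170,263],img[140,264],img[140,256])
m=cv2.inRange(hsv,(45,100,85),(85,255,255));k,l,st,ce=cv2.connectedComponentsWithStats(m)
L=l[170,263];r=cv2.minAreaRect(np.argwhere(l==L)[:,::-1].astype(np.float32));print(st[L],ce[L],r)
bx=cv2.boxPoints(r);P=np.array([plane(w,p,.062) for p in bx]);print(P.round(4),np.linalg.norm(np.diff(P,axis=0),axis=1))
c=P.mean(0);e=[P[1]-P[0],P[2]-P[1]];d=max(e,key=np.linalg.norm);print("centre",c.round(4),"ang",np.arctan2(d[1],d[0])%np.pi)
# hub circle at z .034 : disc outline
t=cam("top");s=cam("scene")
b=np.arctan2(d[1],d[0])%np.pi
G=H(fromaxes(np.array([np.cos(b),np.sin(b),0]),np.array([0,0,-1.])),[c[0],c[1],.10]);n=plan(C,G,5)
E
```

```text
[ 59 100  66] [ 59 100  66] [51 69 51] [54 68 54]
[253 145  24  54 797] [264.61229611 170.32998745] ((263.9323425292969, 170.82058715820312), (19.790935516357422, 53.23316192626953), 5.90614128112793)
[[0.4274 0.2917 0.062 ]
 [0.4417 0.3316 0.062 ]
 [0.4558 0.3265 0.062 ]
 [0.4421 0.2862 0.062 ]] [0.04238443 0.01502429 0.04250395]
centre [0.4418 0.309  0.062 ] ang 1.2248475417226679
N 5 t [0.0027, 0.0014, 0.012] w [0.0024, 0.0025, 0.0199] | total t [0.0135 0.007  0.0601] w [0.0119 0.0127 0.0997]
```

```bash
python3 - <<'E'
from h import *
w=np.load("w2.npy",allow_pickle=True).item();C=cur()
hsv=cv2.cvtColor(w["img"],cv2.COLOR_RGB2HSV)
for th in (85,60,40):
    m=cv2.inRange(hsv,(45,60,th),(85,255,255));k,l,st,ce=cv2.connectedComponentsWithStats(m)
    L=l[170,263];pts=np.argwhere(l==L)[:,::-1]
    P=np.array([plane(w,p,.062)[:2] for p in pts]);c=P.mean(0);u,s,v=np.linalg.svd(P-c);print(th,len(P),c.round(4),np.arctan2(v[0,1],v[0,0])%np.pi,"ext",np.sqrt(12/len(P))*s)
    # row-wise edges
    e=[(r,pts[pts[:,1]==r,0].min(),pts[pts[:,1]==r,0].max()) for r in range(150,192)]
    e=np.array(e);
    for j in(1,2):
        q=np.polyfit(e[:,0],e[:,j],1);A=plane(w,(np.polyval(q,150),150),.062);B=plane(w,(np.polyval(q,190),190),.062);D=A-B;print("  edge",np.arctan2(D[1],D[0])%np.pi)
E
```

```text
85 1131 [0.4418 0.3099] 1.2519387358505893 ext [0.04353936 0.01601307]
  edge 1.2460700797452295
  edge 1.2541087182950486
60 1241 [0.4417 0.3104] 1.2497923186998101 ext [0.04436301 0.01716247]
  edge 1.2475547615885954
  edge 1.2434292524668629
40 1244 [0.4417 0.3104] 1.2495475421118498 ext [0.04433592 0.01720575]
  edge 1.2472565542575325
  edge 1.2434292524668629
```

```bash
python3 - <<'E'
from h import *
C=cur();b=1.25;Q=fromaxes(np.array([np.cos(b),np.sin(b),0]),np.array([0,0,-1.]))
G=H(Q,[.4418,.3098,.1]);plan(C,G,4)
E
```

```text
N 4 t [0.0036, 0.0016, 0.0151] w [0.0031, 0.003, 0.0183] | total t [0.0143 0.0063 0.0604] w [0.0122 0.0121 0.0732]
```

>>> apply_moves(plan=[{"translation":[0.0036,0.0016,0.0151],"angular":[0.003,0.003,0.0183],"hand":0.085},{"translation":[0.0036,0.0016,0.0151],"angular":[0.003,0.003,0.0183],"hand":0.085},{"translation":[0.0036,0.0016,0.0151],"angular":[0.003,0.003,0.0183],"hand":0.06},{"translation":[0.0036,0.0016,0.0151],"angular":[0.003,0.003,0.0183],"hand":0.06},{"translation":[0,0,0],"angular":[0,0,0],"hand":0.06}])

```text
time_s: 5.03
eef_pos: [0.4422, 0.3096, 0.0982]
eef_rot: [-0.0, 0.812, 0.584, -0.001]
wrist_force: [0.2, -0.5, 0.5]
opening: 0.699
```

```bash
python3 - <<'E'
from h import *
w=cam("wrist","w3.png")
C=cur();b=1.25;Q=fromaxes(np.array([np.cos(b),np.sin(b),0]),np.array([0,0,-1.]))
print(C.round(4));G=H(Q,[.4418,.3098,.039]);plan(C,G,4)
hsv=cv2.cvtColor(w["img"],cv2.COLOR_RGB2HSV)
m=cv2.inRange(hsv,(45,60,60),(85,255,255));k,l,st,ce=cv2.connectedComponentsWithStats(m)
L=max(range(1,k),key=lambda i:st[i,4]*(abs(ce[i][0]-256)<60));pts=np.argwhere(l==L)[:,::-1]
P=np.array([plane(w,p,.062)[:2] for p in pts]);c=P.mean(0);u,s,v=np.linalg.svd(P-c);print(len(P),st[L],c.round(4),np.arctan2(v[0,1],v[0,0])%np.pi,"ext",np.sqrt(12/len(P))*s)
E
```

```text
[[ 3.168e-01  9.485e-01 -1.300e-03  4.427e-01]
 [ 9.485e-01 -3.168e-01 -3.000e-04  3.098e-01]
 [-7.000e-04 -1.200e-03 -1.000e+00  9.920e-02]
 [ 0.000e+00  0.000e+00  0.000e+00  1.000e+00]]
N 4 t [-0.0001, -0.0002, 0.015] w [-0.0003, 0.0002, -0.0004] | total t [-0.0003 -0.0008  0.0602] w [-0.0012  0.0007 -0.0016]
2167 [ 240  173   30   78 2167] [0.4428 0.3125] 1.2345095144730927 ext [0.04822141 0.01690456]
```

View pics/w3.png

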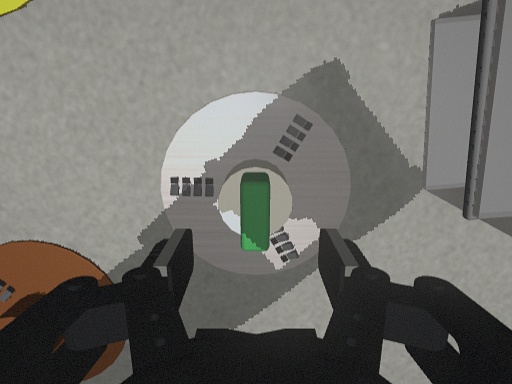

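>>> apply_moves(plan=[{"translation":[0,0,0.015],"angular":[0,0,0],"hand":0.05},{"translation":[0,0,0.015],"angular":[0,0,0],"hand":0.05},{"translation":[0,0,0.015],"angular":[0,0,0],"hand":0.05},{"translation":[0,0,0.012],"angular":[0,0,0],"hand":0.05},{"translation":[0,0,0.002],"angular":[0,0,0],"hand":0.05},{"translation":[0,0,0],"angular":[0,0,0],"hand":0.05}])

```text
time_s: 5.82
eef_pos: [0.4433, 0.3101, 0.0412]
eef_rot: [-0.0, 0.811, 0.584, 0.0]
wrist_force: [0.1, 0.0, -0.5]
opening: 0.586
```

>>> apply_moves(plan=[{"translation":[0,0,0],"angular":[0,0,0],"hand":0.01},{"translation":[0,0,0],"angular":[0,0,0],"hand":0.01},{"translation":[0,0,0],"angular":[0,0,0],"hand":0.01},{"translation":[0,0,0],"angular":[0,0,0],"hand":0.0},{"translation":[0,0,0],"angular":[0,0,0],"hand":0.0}])

```text
time_s: 6.45
eef_pos: [0.4437, 0.3104, 0.0419]
eef_rot: [0.0, 0.811, 0.584, 0.001]
wrist_force: [-1.9, 0.1, 6.1]
opening: 0.199
```

```bash
python3 - <<'E'
from h import *
w=cam("wrist","w4.png");np.save("w4.npy",w,allow_pickle=True);C=cur();print(C.round(4))
E
```

```text
[[ 0.3168  0.9485  0.0015  0.4437]
 [ 0.9485 -0.3168  0.001   0.3104]
 [ 0.0014  0.0011 -1.      0.042 ]
 [ 0.      0.      0.      1.    ]]
```

View pics/w4.png

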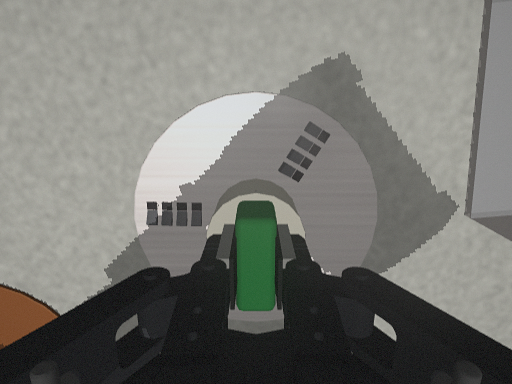

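```bash
python3 - <<'E'
from h import *
from scipy.optimize import least_squares
w=np.load("w4.npy",allow_pickle=True).item();C=cur()
g=cv2.cvtColor(w["img"],cv2.COLOR_RGB2GRAY);e=cv2.Canny(g,40,90)
pts=np.argwhere(e)[:,::-1];pts=pts[(pts[:,1]<270)&(pts[:,0]<400)]
P=np.array([plane(w,p,.003) for p in pts]);L=(P-C[:3,3])@C[:3,:3]
for c0 in [(0,0)]:
    c=np.array(c0,float)
    for tol in(.008,.004,.002,.0015):
        d=np.hypot(*(L[:,:2]-c).T);S=L[abs(d-.075)<tol,:2]
        c=least_squares(lambda x:np.hypot(*(S-x).T)-.075,c,loss="soft_l1",f_scale=.0005).x
    an=np.degrees(np.arctan2(*(S-c).T[::-1]));print("centre in tool xy",c.round(4),len(S),np.histogram(an,8,(-180,180))[0])
# bar top
hsv=cv2.cvtColor(w["img"],cv2.COLOR_RGB2HSV)
for th in(60,85,95):
    m=cv2.inRange(hsv,(45,60,th),(85,255,255));m[:,:200]=0;p=np.argwhere(m)
    print(th,p.min(0),p.max(0))
for r in(202,205,210,306,310):
    q=plane(w,(256,r),.062);print(r,((q-C[:3,3])@C[:3,:3]).round(4), w["img"][r,256])
E
```

```text
centre in tool xy [-0.0034  0.0001] 561 [  0  36 107 148 138 107  25   0]
60 [201 235] [310 276]
85 [219 236] [310 275]
95 [220 237] [310 275]
202 [ 0.0283  0.0003 -0.02  ] [50 68 53]
205 [ 0.027   0.0003 -0.02  ] [49 71 50]
210 [ 0.0249  0.0003 -0.02  ] [47 71 49]
306 [-0.0205  0.0004 -0.0201] [ 46 105  57]
310 [-0.0226  0.0004 -0.0201] [43 90 52]
```

```bash
python3 - <<'E'
from h import *
w=np.load("w4.npy",allow_pickle=True).item();C=cur()
crop(w,190,80,135,260,3,"w4c.png")
f=lambda u,r,z:((plane(w,(u,r),z)-C[:3,3])@C[:3,:3]).round(4)[:2]
for r in(189,193,197,328,332):print(r,f(256,r,.034))
for r in(90,92,94):print(r,f(256,r,.003))
for u in(133,135,376,378):print(u,f(u,205,.003))
print(w["img"][84:100,256,0]);print(w["img"][172:206,256].tolist()[::2]);print(w["img"][312:336,256,0])
E
```

```text
189 [0.0257 0.0004]
193 [0.0236 0.0004]
197 [0.0216 0.0004]
328 [-0.0555  0.0005]
332 [-0.0581  0.0005]
90 [0.0731 0.0003]
92 [0.072  0.0003]
94 [0.071  0.0003]
133 [ 0.0066 -0.0737]
135 [ 0.0066 -0.0725]
376 [0.0068 0.0728]
378 [0.0068 0.074 ]
[159 158 159 161 161 161 162 155 196 217 216 216 216 217 215 217]
[[132, 129, 127], [130, 125, 124], [126, 123, 120], [116, 115, 109], [102, 100, 93], [102, 98, 93], [101, 101, 95], [102, 100, 93], [100, 100, 91], [93, 91, 85], [104, 104, 97], [175, 173, 159], [172, 170, 158], [174, 171, 158], [124, 132, 116], [50, 68, 53], [53, 73, 54]]
[121 118 120 120 120 119 117 120 120 112 102 100 100 100  99  99 101 100
  99  97 102  82  43  29]
```

View pics/w4c.png

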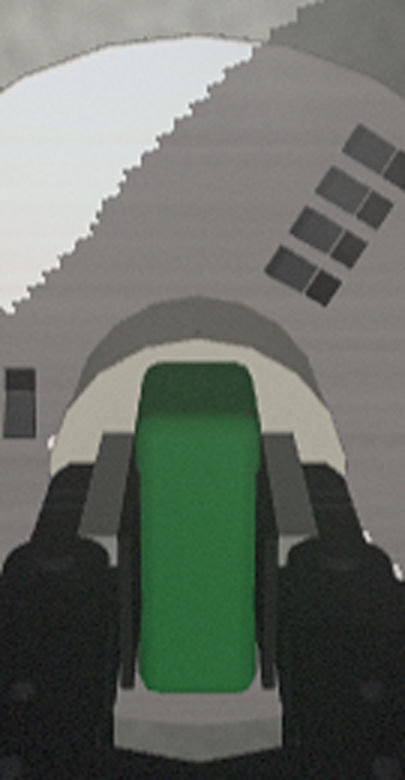

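```bash
cat >> h.py <<'E'
phi=-.304; dc=np.array([-.002,.0002,.042])
def target(h,phi=phi,seat=seat,yaw=yaw):
    "tool pose with disc underside h above seat"
    cx,a,f=axes(yaw);x=np.cos(phi)*f+np.sin(phi)*np.cross(a,f);Q=fromaxes(x,-a)
    return H(Q,seat+a*h-Q.apply(dc))
E
python3 - <<'E'
from h import *
C=cur();C1=C.copy();C1[2,3]=.16
G=target(.11);print(G.round(3));n=plan(C1,G);path(C1,G,n)
G2=target(.04);print(G2.round(3))
E
```

```text
[[-0.747  0.45   0.489  0.424]
 [ 0.463  0.881 -0.103 -0.037]
 [-0.477  0.15  -0.866  0.236]
 [ 0.     0.     0.     1.   ]]
N 10 t [-0.0364, -0.0116, -0.0018] w [-0.0474, -0.0309, -0.1349] | total t [-0.3354  0.0913 -0.076 ] w [-0.4736 -0.309  -1.3488]
[[0.444, 0.31, 0.16], [0.403, 0.246, 0.164], [0.38, 0.173, 0.172], [0.377, 0.098, 0.186], [0.392, 0.027, 0.207], [0.424, -0.037, 0.236]]
[[-0.747  0.45   0.489  0.458]
 [ 0.463  0.881 -0.103 -0.044]
 [-0.477  0.15  -0.866  0.175]
 [ 0.     0.     0.     1.   ]]
```

>>> apply_moves(plan=[{"translation":[0,0,-0.01],"angular":[0,0,0],"hand":0.0},{"translation":[0,0,-0.03],"angular":[0,0,0],"hand":0.0},{"translation":[0,0,-0.04],"angular":[0,0,0],"hand":0.0},{"translation":[0,0,-0.04],"angular":[0,0,0],"hand":0.0},{"translation":[0,0,0],"angular":[0,0,0],"hand":0.0}])

```text
time_s: 7.12
eef_pos: [0.4453, 0.3109, 0.1648]
eef_rot: [0.001, 0.811, 0.584, 0.004]
wrist_force: [0.6, -0.2, -3.2]
opening: 0.194
```

```bash
python3 - <<'E'
from h import *
w=cam("wrist","w5.png");C=cur();print(C.round(4))
G=target(.11);n=plan(C,G);path(C,G,n)
E
```

```text
[[ 0.3168  0.9485  0.0031  0.4438]
 [ 0.9485 -0.3168  0.0014  0.3102]
 [ 0.0023  0.0025 -1.      0.1624]
 [ 0.      0.      0.      1.    ]]
N 10 t [-0.0364, -0.0117, -0.0016] w [-0.0472, -0.0309, -0.1349] | total t [-0.3352  0.0912 -0.0738] w [-0.4718 -0.3088 -1.3492]
[[0.444, 0.31, 0.162], [0.403, 0.246, 0.166], [0.38, 0.174, 0.174], [0.377, 0.099, 0.187], [0.392, 0.027, 0.208], [0.424, -0.037, 0.236]]
```

View pics/w5.png

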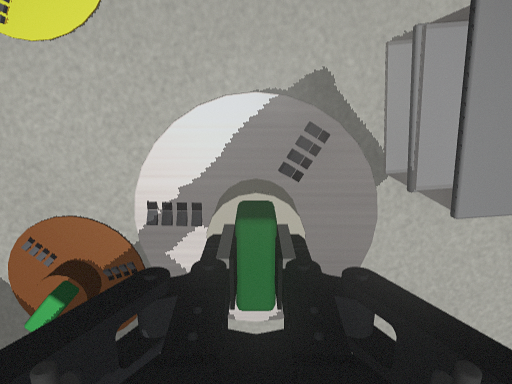

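>>> apply_moves(plan=[{"translation":[-0.0364,-0.0117,-0.0016],"angular":[-0.0472,-0.0309,-0.1349],"hand":0.0},{"translation":[-0.0364,-0.0117,-0.0016],"angular":[-0.0472,-0.0309,-0.1349],"hand":0.0},{"translation":[-0.0364,-0.0117,-0.0016],"angular":[-0.0472,-0.0309,-0.1349],"hand":0.0},{"translation":[-0.0364,-0.0117,-0.0016],"angular":[-0.0472,-0.0309,-0.1349],"hand":0.0},{"translation":[-0.0364,-0.0117,-0.0016],"angular":[-0.0472,-0.0309,-0.1349],"hand":0.0},{"translation":[-0.0364,-0.0117,-0.0016],"angular":[-0.0472,-0.0309,-0.1349],"hand":0.0},{"translation":[-0.0364,-0.0117,-0.0016],"angular":[-0.0472,-0.0309,-0.1349],"hand":0.0}])

```text
time_s: 8.05
eef_pos: [0.379, 0.0621, 0.1926]
eef_rot: [0.187, 0.443, 0.877, 0.008]
wrist_force: [0.1, -0.4, -2.5]
opening: 0.196
```

>>> apply_moves(plan=[{"translation":[-0.0364,-0.0117,-0.0016],"angular":[-0.0472,-0.0309,-0.1349],"hand":0.0},{"translation":[-0.0364,-0.0117,-0.0016],"angular":[-0.0472,-0.0309,-0.1349],"hand":0.0},{"translation":[-0.0364,-0.0117,-0.0016],"angular":[-0.0472,-0.0309,-0.1349],"hand":0.0},{"translation":[0,0,0],"angular":[0,0,0],"hand":0.0},{"translation":[0,0,0],"angular":[0,0,0],"hand":0.0}])

```text
time_s: 8.68
eef_pos: [0.4124, -0.0184, 0.2232]
eef_rot: [0.24, 0.285, 0.928, 0.014]
wrist_force: [0.0, 0.5, -3.0]
opening: 0.199
```

```bash
python3 - <<'E'
from h import *
w=cam("wrist","w6.png");C=cur();print(C.round(4),ctrl.get_obs()["wrist_force"],ctrl.get_obs()["q"].round(2))
cam("top","t6.png")
G=target(.04);plan(C,G,5)
E
```

```text
[[-0.7229  0.5205  0.4544  0.4126]
 [ 0.5342  0.8381 -0.1102 -0.018 ]
 [-0.4382  0.1631 -0.8839  0.2234]
 [ 0.      0.      0.      1.    ]] [ 0.13361356  0.22959929 -2.86171693] [-0.39 -0.62  2.35  0.09  0.93 -1.4 ]
N 5 t [-0.0049, -0.0015, 0.0133] w [-0.0052, -0.006, -0.0159] | total t [-0.0255 -0.0059  0.0662] w [-0.0262 -0.0302 -0.0794]
```

View pics/w6.png

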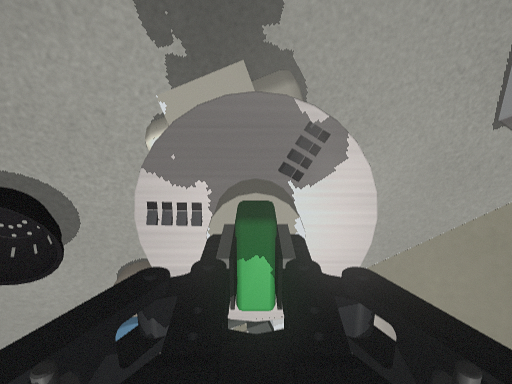

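```bash
python3 - <<'E'
from h import *
C=cur();plan(C,target(.08),3)
E
```

```text
N 3 t [-0.0079, -0.0028, 0.0089] w [-0.0085, -0.0099, -0.0261] | total t [-0.0241 -0.0074  0.0265] w [-0.0256 -0.0296 -0.0783]
```

>>> apply_moves(plan=[{"translation":[-0.0079,-0.0028,0.0089],"angular":[-0.0085,-0.0099,-0.0261],"hand":0.0},{"translation":[-0.0079,-0.0028,0.0089],"angular":[-0.0085,-0.0099,-0.0261],"hand":0.0},{"translation":[-0.0079,-0.0028,0.0089],"angular":[-0.0085,-0.0099,-0.0261],"hand":0.0},{"translation":[0,0,0],"angular":[0,0,0],"hand":0.0},{"translation":[0,0,0],"angular":[0,0,0],"hand":0.0}])

```text
time_s: 9.4
eef_pos: [0.4391, -0.0401, 0.2109]
eef_rot: [0.259, 0.244, 0.934, 0.012]
wrist_force: [-1.1, 0.2, -2.7]
opening: 0.193
```

```bash
python3 - <<'E'
from h import *
C=cur();plan(C,target(.08),1);plan(C,target(.035),6);print(ctrl.get_obs()["wrist_force"])
E
```

```text
N 1 t [0.0012, -0.0001, 0.0008] w [0.0003, 0.0019, 0.0005] | total t [ 0.0012 -0.0001  0.0008] w [0.0003 0.0019 0.0005]
N 6 t [0.0002, -0.0, 0.0076] w [0.0, 0.0003, 0.0001] | total t [ 0.0012 -0.0002  0.0458] w [0.0003 0.0019 0.0005]
[-1.10742264  0.15140858 -2.72512334]
```

>>> apply_moves(plan=[{"translation":[0.0003,0,0.008],"angular":[0,0.001,0],"hand":0.0},{"translation":[0.0003,0,0.008],"angular":[0,0.001,0],"hand":0.0},{"translation":[0.0003,0,0.008],"angular":[0,0,0],"hand":0.0},{"translation":[0.0003,0,0.008],"angular":[0,0,0],"hand":0.0},{"translation":[0,0,0.008],"angular":[0,0,0],"hand":0.0},{"translation":[0,0,0.006],"angular":[0,0,0],"hand":0.0},{"translation":[0,0,0],"angular":[0,0,0],"hand":0.0},{"translation":[0,0,0],"angular":[0,0,0],"hand":0.0}])

```text
time_s: 10.4
eef_pos: [0.4612, -0.0453, 0.1711]
eef_rot: [0.259, 0.244, 0.934, 0.012]
wrist_force: [0.1, -0.5, -3.1]
opening: 0.197
```

```bash
cat > st.py <<'E'
from h import *
C=cur();o=ctrl.get_obs();Rt=C[:3,:3]
G=target(0);D=np.linalg.inv(C)@G
print("to home, tool frame t(mm)",(D[:3,3]*1e3).round(1),"w",R.from_matrix(D[:3,:3]).as_rotvec().round(4))
print("F tool",(Rt.T@o["wrist_force"]).round(1),"M tool",(Rt.T@o["torque"]).round(2),"open",round(o["opening"],3),"t",o["time_s"])
E
python3 st.py
```

```text
to home, tool frame t(mm) [ 1.1  0.4 34.9] w [-0.0001  0.0016  0.0003]
F tool [ 1.1 -0.9  2.8] M tool [ 0.14  0.52 -0.  ] open 0.197 t 10.4
```

>>> apply_moves(plan=[{"translation":[0.0008,0.0003,0.004],"angular":[0,0.001,0],"hand":0.0},{"translation":[0,0,0.004],"angular":[0,0,0],"hand":0.0},{"translation":[0,0,0.003],"angular":[0,0,0],"hand":0.0},{"translation":[0,0,0],"angular":[0,0,0],"hand":0.0},{"translation":[0,0,0],"angular":[0,0,0],"hand":0.0}])

```text
time_s: 11.02
eef_pos: [0.4661, -0.0458, 0.1611]
eef_rot: [0.259, 0.244, 0.935, 0.012]
wrist_force: [0.1, -0.1, -3.5]
opening: 0.193
```

```bash
python3 st.py
```

```text
to home, tool frame t(mm) [ 0.2  0.1 23.8] w [-0.0001  0.0004  0.0002]
F tool [ 1.6 -0.5  3. ] M tool [0.18 0.53 0.02] open 0.193 t 11.025
```

Nose should be entering the bore; no contact forces yet.

>>> apply_moves(plan=[{"translation":[0,0,0.003],"angular":[0,0,0],"hand":0.0},{"translation":[0,0,0.003],"angular":[0,0,0],"hand":0.0},{"translation":[0,0,0],"angular":[0,0,0],"hand":0.0},{"translation":[0,0,0],"angular":[0,0,0],"hand":0.0}])

```text
time_s: 11.52
eef_pos: [0.469, -0.0464, 0.1558]
eef_rot: [0.259, 0.244, 0.935, 0.012]
wrist_force: [0.1, -0.2, -3.7]
opening: 0.196
```

```bash
python3 st.py
```

```text
to home, tool frame t(mm) [ 0.1  0.2 17.8] w [-0.0002  0.0003  0.0002]
F tool [ 1.6 -0.7  3.2] M tool [0.18 0.58 0.01] open 0.196 t 11.525
```

>>> apply_moves(plan=[{"translation":[0,0,0.0015],"angular":[0,0,0],"hand":0.0},{"translation":[0,0,0.0015],"angular":[0,0,0],"hand":0.0},{"translation":[0,0,0.001],"angular":[0,0,0],"hand":0.0},{"translation":[0,0,0],"angular":[0,0,0],"hand":0.0}])

```text
time_s: 12.02
eef_pos: [0.4709, -0.0468, 0.1523]
eef_rot: [0.259, 0.244, 0.935, 0.012]
wrist_force: [-0.7, 0.5, -2.7]
opening: 0.197
```

```bash
python3 st.py
```

```text
to home, tool frame t(mm) [ 0.   0.2 13.8] w [-0.0002  0.0002  0.0002]
F tool [ 2.  -0.3  1.9] M tool [0.18 0.49 0.03] open 0.197 t 12.025
```

>>> apply_moves(plan=[{"translation":[0,0,0.001],"angular":[0,0,0],"hand":0.0},{"translation":[0,0,0.001],"angular":[0,0,0],"hand":0.0},{"translation":[0,0,0],"angular":[0,0,0],"hand":0.0}])

```text
time_s: 12.4
eef_pos: [0.4719, -0.047, 0.1506]
eef_rot: [0.259, 0.244, 0.935, 0.012]
wrist_force: [-0.1, -0.6, -2.7]
opening: 0.195
```

```bash
python3 st.py
```

```text
to home, tool frame t(mm) [ 0.1  0.2 11.8] w [-0.0002  0.0002  0.0003]
F tool [ 1.  -1.   2.4] M tool [0.17 0.49 0.  ] open 0.195 t 12.4
```

No contact at 11.8 mm; the teeth appear to be entering the slots. Continuing gently.

>>> apply_moves(plan=[{"translation":[0,0,0.0015],"angular":[0,0,0],"hand":0.0},{"translation":[0,0,0.0015],"angular":[0,0,0],"hand":0.0},{"translation":[0,0,0.0015],"angular":[0,0,0],"hand":0.0},{"translation":[0,0,0],"angular":[0,0,0],"hand":0.0}])

```text
time_s: 12.9
eef_pos: [0.4741, -0.0475, 0.1466]
eef_rot: [0.259, 0.244, 0.935, 0.012]
wrist_force: [0.0, 0.8, -3.1]
opening: 0.198
```

```bash
python3 st.py
```

```text
to home, tool frame t(mm) [-0.   0.2  7.2] w [-0.0002  0.0001  0.0002]
F tool [1.8 0.3 2.6] M tool [ 0.12  0.52 -0.02] open 0.198 t 12.9
```

>>> apply_moves(plan=[{"translation":[0,0,0.0015],"angular":[0,0,0],"hand":0.0},{"translation":[0,0,0.0015],"angular":[0,0,0],"hand":0.0},{"translation":[0,0,0.0015],"angular":[0,0,0],"hand":0.0},{"translation":[0,0,0],"angular":[0,0,0],"hand":0.0}])

```text
time_s: 13.4
eef_pos: [0.4763, -0.0479, 0.1427]
eef_rot: [0.259, 0.244, 0.935, 0.012]
wrist_force: [0.7, -0.1, -3.6]
opening: 0.202
```

```bash
python3 st.py
```

```text
to home, tool frame t(mm) [0.  0.2 2.7] w [-0.0002  0.0001  0.0002]
F tool [ 1.2 -0.3  3.5] M tool [0.19 0.54 0.  ] open 0.202 t 13.4
```

>>> apply_moves(plan=[{"translation":[0,0,0.001],"angular":[0,0,0],"hand":0.0},{"translation":[0,0,0.001],"angular":[0,0,0],"hand":0.0},{"translation":[0,0,0],"angular":[0,0,0],"hand":0.0}])

```text
time_s: 13.78
eef_pos: [0.4773, -0.0481, 0.1411]
eef_rot: [0.259, 0.244, 0.935, 0.012]
wrist_force: [-0.2, 0.1, -3.3]
opening: 0.199
```

```bash
python3 st.py
```

```text
to home, tool frame t(mm) [0.1 0.2 0.8] w [-0.0002  0.0003  0.0003]
F tool [ 1.8 -0.5  2.7] M tool [0.2  0.52 0.03] open 0.199 t 13.775
```

>>> apply_moves(plan=[{"translation":[0,0,0.0007],"angular":[0,0,0],"hand":0.0},{"translation":[0,0,0.0005],"angular":[0,0,0],"hand":0.0},{"translation":[0,0,0],"angular":[0,0,0],"hand":0.0}])

```text
time_s: 14.15
eef_pos: [0.4779, -0.0483, 0.1402]
eef_rot: [0.259, 0.244, 0.935, 0.012]
wrist_force: [-0.7, 0.1, -2.8]
opening: 0.195
```

```bash
python3 - <<'E'
exec(open("st.py").read())
w=cam("wrist","w7.png");cam("top","t7.png")
E
```

```text
to home, tool frame t(mm) [ 0.2  0.1 -0.3] w [-0.0001  0.0004  0.0002]
F tool [ 1.9 -0.6  2.1] M tool [ 0.15  0.53 -0.04] open 0.195 t 14.15
```

View pics/w7.png

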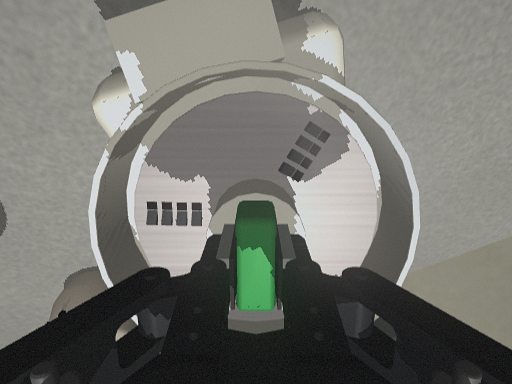

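>>> apply_moves(plan=[{"translation":[0,0,0.0007],"angular":[0,0,0],"hand":0.0},{"translation":[0,0,0.0005],"angular":[0,0,0],"hand":0.0},{"translation":[0,0,0],"angular":[0,0,0],"hand":0.0}])

```text
time_s: 14.62
eef_pos: [0.4783, -0.0481, 0.1399]
eef_rot: [0.259, 0.243, 0.935, 0.012]
wrist_force: [-20.4, 4.9, 19.4]
opening: 0.196
```

```bash
python3 st.py
```

```text
to home, tool frame t(mm) [ 0.3 -0.2 -0.7] w [ 0.0001 -0.      0.0015]
F tool [  8.3  -1.9 -27.3] M tool [0.84 1.6  0.07] open 0.196 t 14.625
```

>>> apply_moves(plan=[{"translation":[0,0,-0.0006],"angular":[0,0,0],"hand":0.0},{"translation":[0,0,0],"angular":[0,0,0],"hand":0.0},{"translation":[0,0,0],"angular":[0,0,0],"hand":0.04},{"translation":[0,0,0],"angular":[0,0,0],"hand":0.04},{"translation":[0,0,0],"angular":[0,0,0],"hand":0.04}])

```text
time_s: 15.25
eef_pos: [0.4785, -0.0485, 0.1399]
eef_rot: [0.259, 0.244, 0.934, 0.012]
wrist_force: [0.6, -0.0, 0.7]
opening: 0.467
```

```bash
python3 st.py
```

```text
to home, tool frame t(mm) [ 0.6  0.1 -0.9] w [-0.0001  0.0012  0.0003]
F tool [-0.8  0.3 -0.3] M tool [ 0.11  0.25 -0.02] open 0.467 t 15.25
```

Released with zero force. Retreating along the tool axis and looking.

>>> apply_moves(plan=[{"translation":[0,0,-0.01],"angular":[0,0,0],"hand":0.045},{"translation":[0,0,-0.02],"angular":[0,0,0],"hand":0.045},{"translation":[0,0,-0.03],"angular":[0,0,0],"hand":0.045},{"translation":[0,0,-0.03],"angular":[0,0,0],"hand":0.045},{"translation":[0,0,0],"angular":[0,0,0],"hand":0.045}])

```text
time_s: 15.88
eef_pos: [0.435, -0.0396, 0.2206]
eef_rot: [0.262, 0.244, 0.934, 0.012]
wrist_force: [0.9, 0.3, -0.5]
opening: 0.527
```

```bash
python3 - <<'E'
exec(open("st.py").read())
w=cam("wrist","w8.png");np.save("w8.npy",w,allow_pickle=True);t=cam("top","t8.png");s=cam("scene","s8.png")
crop(s,130,120,140,150,4,"s8c.png")
cx,a,f=axes(yaw)
P=[seat+.003*a+.075*(np.cos(k)*f+np.sin(k)*np.cross(a,f)) for k in np.linspace(0,2*np.pi,24,endpoint=False)]
im=w["img"][:,:,::-1].copy()
for p in proj(w,P):cv2.circle(im,(int(round(p[0])),int(round(p[1]))),2,(0,0,255),-1)
cv2.imwrite("pics/w8o.png",im)
E
```

```text
to home, tool frame t(mm) [ 3.1 -0.3 91.2] w [0.0003 0.0068 0.0009]
F tool [-0.3  0.6  0.8] M tool [0.11 0.19 0.01] open 0.527 t 15.875
```

View pics/w8o.png

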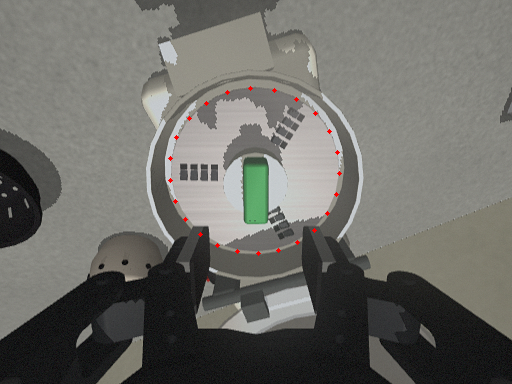

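View pics/s8c.png

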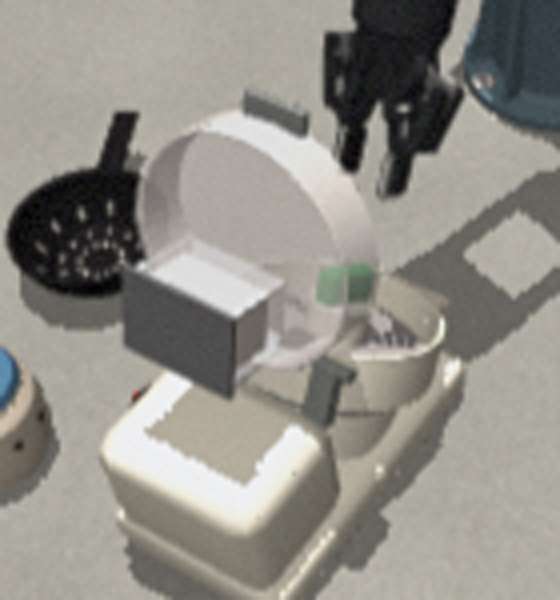

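```bash
cat >> h.py <<'E'
def lidax(th,yaw=yaw,seat=seat):
    cx,a,f=axes(yaw);Hg=seat+.066*cx+np.array([0,0,.073]);return Hg,f*np.cos(th)+a*np.sin(th),a*np.cos(th)-f*np.sin(th),np.array([-np.sin(yaw),np.cos(yaw),0])
E
python3 - <<'E'
from h import *
from scipy.optimize import least_squares
o=ctrl.get_obs();print(o["q"].round(3),o["eef_pos"].round(4))
D=[([.1815,1.608,1.3538],np.hypot(.14743,.5552),.2304),([-.62,2.35,.93],np.hypot(.4126,.018),.2234),(o["q"][[1,2,4]],np.hypot(*o["eef_pos"][:2]),o["eef_pos"][2])]
def fk(p,q):
    L1,L2,Lt,h=p[:4];a=q[0];b=a+q[1];c=b+q[2];return np.array([L1*np.sin(a)+L2*np.sin(b)+Lt*np.sin(c),h+L1*np.cos(a)+L2*np.cos(b)+Lt*np.cos(c)])
s=least_squares(lambda p:np.concatenate([fk(p,q)-[r,z] for q,r,z in D]),[.4,.5,.25,.3]);print(s.x,s.fun)
w=cam("scene");t=cam("top")
for th in np.arange(1.6,2.01,.05):
    Hg,d,n,y=lidax(th);print(round(th,2),"scene tab/cornertube",proj(w,[Hg+.2*d+.004*n,Hg+.092*d+.104*n+.0425*y,Hg+.092*d+.104*n-.0425*y]).round(1).tolist(),"top",proj(t,[Hg+.092*d+.104*n+.0425*y,Hg+.092*d+.104*n-.0425*y]).round(1).tolist())
crop(t,255,95,100,90,6,"t8c.png")
E
```

```text
[-0.46  -0.562  2.343  0.166  0.857 -1.596] [ 0.4339 -0.039   0.2169]
[0.43571871 0.50878178 0.353109   0.26387173] [ 2.67788569e-04 -1.46265804e-03 -2.55682229e-04  1.48980770e-03
 -9.79640583e-05 -2.71491212e-05]
1.6 scene tab/cornertube [[208.0, 140.4], [193.2, 191.4], [167.2, 179.7]] top [[301.9, 116.0], [334.9, 123.0]]
1.65 scene tab/cornertube [[206.0, 141.1], [191.9, 193.7], [165.9, 181.9]] top [[302.2, 113.9], [335.2, 120.9]]
1.7 scene tab/cornertube [[203.8, 142.0], [190.6, 196.1], [164.6, 184.2]] top [[302.6, 111.9], [335.4, 118.8]]
1.75 scene tab/cornertube [[201.6, 143.1], [189.4, 198.5], [163.4, 186.5]] top [[302.9, 110.0], [335.6, 116.9]]
1.8 scene tab/cornertube [[199.4, 144.4], [188.2, 200.9], [162.3, 188.9]] top [[303.2, 108.2], [335.8, 115.1]]
1.85 scene tab/cornertube [[197.1, 145.9], [187.1, 203.4], [161.2, 191.3]] top [[303.5, 106.5], [335.9, 113.4]]
1.9 scene tab/cornertube [[194.7, 147.6], [186.0, 205.9], [160.1, 193.7]] top [[303.7, 105.0], [336.0, 111.8]]
1.95 scene tab/cornertube [[192.4, 149.4], [185.1, 208.4], [159.2, 196.2]] top [[303.9, 103.5], [336.0, 110.3]]
2.0 scene tab/cornertube [[190.0, 151.5], [184.2, 210.9], [158.3, 198.6]] top [[304.0, 102.2], [336.0, 109.0]]
```

View pics/t8c.png

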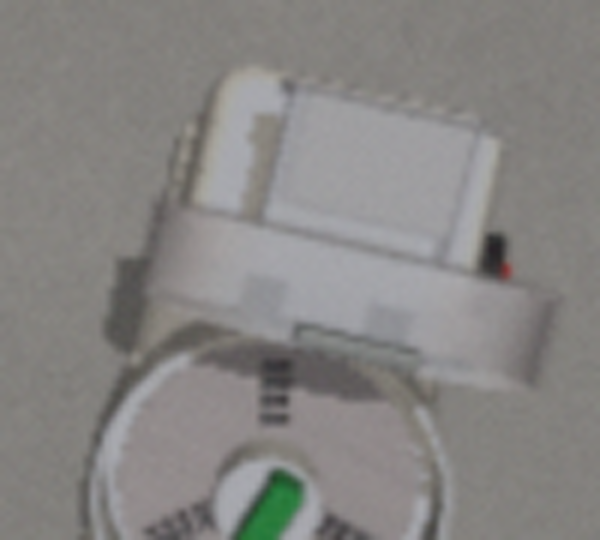

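```bash
cat >> h.py <<'E'
PK=[.4357,.5088,.3531,.2639]
def ik(r,z,back):
    "back: angle of tool-back from outward horizontal (deg)"
    L1,L2,Lt,h=PK;b=np.radians(back);rw=r+Lt*np.cos(b);zw=z+Lt*np.sin(b)-h
    d2=rw*rw+zw*zw;c=(d2-L1**2-L2**2)/(2*L1*L2)
    if abs(c)>1:return None
    q3=np.arccos(c);q2=np.arctan2(rw,zw)-np.arctan2(L2*np.sin(q3),L1+L2*np.cos(q3));return np.round([q2,q3,np.pi-(b-np.pi/2)-q2-q3],2)
def lidpose(th,back,rr=.16,gap=0):
    Hg,d,n,y=lidax(th);cx=np.array([np.cos(yaw),np.sin(yaw),0]);b=np.radians(back)
    bk=np.cos(b)*cx+np.array([0,0,np.sin(b)]);Q=fromaxes(-cx,-bk);xt=Q.as_matrix()[:,0]
    return H(Q,Hg+rr*d+(.042+gap+.011*abs(xt@n))*n)
E
python3 - <<'E'
from h import *
for th,b in((1.85,90),(1.6,90),(1.4,93),(1.2,97),(1,101),(.8,105),(.6,110),(.4,114),(.2,118),(0,122)):
    G=lidpose(th,b);p=G[:3,3];print(th,b,p.round(3),ik(np.hypot(*p[:2]),p[2],b),"b115",ik(np.hypot(*p[:2]),p[2],115),"b105",ik(np.hypot(*p[:2]),p[2],105))
E
```

```text
1.85 90 [ 0.577 -0.069  0.346] [0.17 1.39 1.58] b115 [-0.18  1.8   1.08] b105 [-0.04  1.64  1.29]
1.6 90 [ 0.535 -0.06   0.343] [0.07 1.51 1.57] b115 [-0.28  1.89  1.1 ] b105 [-0.14  1.73  1.29]
1.4 93 [ 0.502 -0.054  0.333] [-0.05  1.65  1.49] b115 [-0.36  1.96  1.1 ] b105 [-0.22  1.82  1.28]
1.2 97 [ 0.473 -0.047  0.317] [-0.18  1.8   1.4 ] b115 [-0.43  2.05  1.09] b105 [-0.29  1.91  1.26]
1 101 [ 0.447 -0.042  0.295] [-0.29  1.94  1.3 ] b115 [-0.5   2.13  1.07] b105 [-0.35  1.99  1.24]
0.8 105 [ 0.426 -0.038  0.267] [-0.4   2.08  1.2 ] b115 [-0.55  2.21  1.04] b105 [-0.4   2.08  1.2 ]
0.6 110 [ 0.412 -0.035  0.237] [-0.5   2.23  1.07] b115 [-0.58  2.29  0.99] b105 [-0.43  2.16  1.15]
0.4 114 [ 0.404 -0.033  0.203] [-0.57  2.35  0.95] b115 [-0.59  2.36  0.93] b105 [-0.43  2.23  1.08]
0.2 118 [ 0.402 -0.033  0.169] [-0.62  2.46  0.8 ] b115 [-0.57  2.42  0.85] b105 [-0.41  2.29  1.  ]
0 122 [ 0.408 -0.034  0.135] [-0.62  2.56  0.64] b115 [-0.51  2.46  0.75] b105 [-0.35  2.32  0.91]
```

```bash
python3 - <<'E'
from h import *
C=cur();W1=lidpose(1,105);W1[:3,3]=[.42,-.037,.43]
n=plan(C,W1);path(C,W1,n)
W2=lidpose(1.85,90,gap=.015);print(W2[:3,3]);W2[2,3]=.43
n=plan(W1,W2);path(W1,W2,n)
print(ik(np.hypot(.42,.037),.43,105),ik(.6,.43,90))
E
```

```text
N 5 t [-0.0147, 0.0028, -0.0403] w [0.0079, 0.0516, -0.0605] | total t [-0.0905  0.0274 -0.1922] w [ 0.0397  0.2579 -0.3023]
[[0.434, -0.039, 0.216], [0.421, -0.039, 0.301], [0.418, -0.038, 0.387]]
[ 0.59075982 -0.0722023   0.34961675]
N 4 t [-0.0431, 0.0002, 0.0071] w [-0.0, 0.0654, 0.0] | total t [-0.1684  0.0006  0.0451] w [-0.      0.2618  0.    ]
[[0.42, -0.037, 0.43], [0.505, -0.055, 0.436], [0.591, -0.072, 0.43]]
[-0.39  1.76  1.52] [0.23 1.15 1.76]
```

>>> apply_moves(plan=[{"translation":[-0.0147,0.0028,-0.0403],"angular":[0.0079,0.0516,-0.0605],"hand":0.0},{"translation":[-0.0147,0.0028,-0.0403],"angular":[0.0079,0.0516,-0.0605],"hand":0.0},{"translation":[-0.0147,0.0028,-0.0403],"angular":[0.0079,0.0516,-0.0605],"hand":0.0},{"translation":[-0.0147,0.0028,-0.0403],"angular":[0.0079,0.0516,-0.0605],"hand":0.0},{"translation":[-0.0147,0.0028,-0.0403],"angular":[0.0079,0.0516,-0.0605],"hand":0.0},{"translation":[0,0,0],"angular":[0,0,0],"hand":0.0},{"translation":[0,0,0],"angular":[0,0,0],"hand":0.0}])

```text
time_s: 17.0
eef_pos: [0.4202, -0.0368, 0.4295]
eef_rot: [0.13, 0.102, 0.986, -0.013]
wrist_force: [-0.1, -0.3, -0.4]
opening: -0.002
```

```bash
python3 - <<'E'
from h import *
C=cur();print(C[:3,3],ctrl.get_obs()["opening"])
W2=lidpose(1.85,90,gap=.015);W2[2,3]=.43
n=plan(C,W2,5);path(C,W2,n)
W=cam("wrist","w9.png")
E
```

```text
[ 0.42023265 -0.03683221  0.42947731] -0.0016193302524245194
N 5 t [-0.0345, 0.0001, 0.0053] w [0.0001, 0.0522, 0.0] | total t [-0.1684  0.0004  0.0445] w [4.000e-04 2.611e-01 1.000e-04]
[[0.42, -0.037, 0.429], [0.488, -0.051, 0.435], [0.557, -0.065, 0.434]]
```

View pics/w9.png

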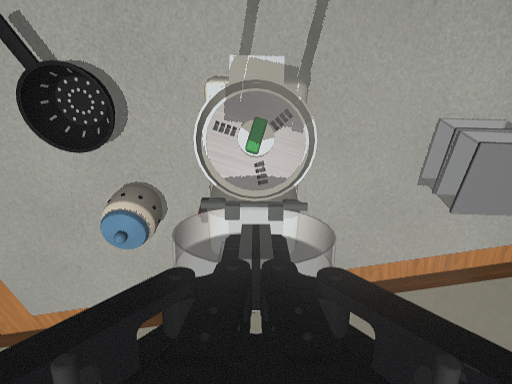

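The disc sits concentric in the bowl (256,137); the lid is centred below the fingers. Now over and behind the lid.

>>> apply_moves(plan=[{"translation":[-0.0345,0,0.0053],"angular":[0,0.0522,0],"hand":0.0},{"translation":[-0.0345,0,0.0053],"angular":[0,0.0522,0],"hand":0.0},{"translation":[-0.0345,0,0.0053],"angular":[0,0.0522,0],"hand":0.0},{"translation":[-0.0345,0,0.0053],"angular":[0,0.0522,0],"hand":0.0},{"translation":[-0.0345,0,0.0053],"angular":[0,0.0522,0],"hand":0.0},{"translation":[0,0,0],"angular":[0,0,0],"hand":0.0},{"translation":[0,0,0],"angular":[0,0,0],"hand":0.0}])

```text
time_s: 17.92
eef_pos: [0.5898, -0.0725, 0.4311]
eef_rot: [0.0, 0.103, 0.995, -0.0]
wrist_force: [0.4, 0.4, -0.4]
opening: 0.003
```

```bash
python3 - <<'E'
from h import *
C=cur();print(C[:3,3].round(4))
W2=lidpose(1.85,90,gap=.015);plan(C,W2,4)
s=cam("scene","s10.png");crop(s,130,90,160,150,4,"s10c.png")
E
```

```text
[ 0.5898 -0.0725  0.4311]
N 4 t [-0.0002, 0.0001, 0.0204] w [-0.0, 0.0001, 0.0] | total t [-0.0008  0.0005  0.0815] w [-0.      0.0006  0.0002]
```

View pics/s10c.png

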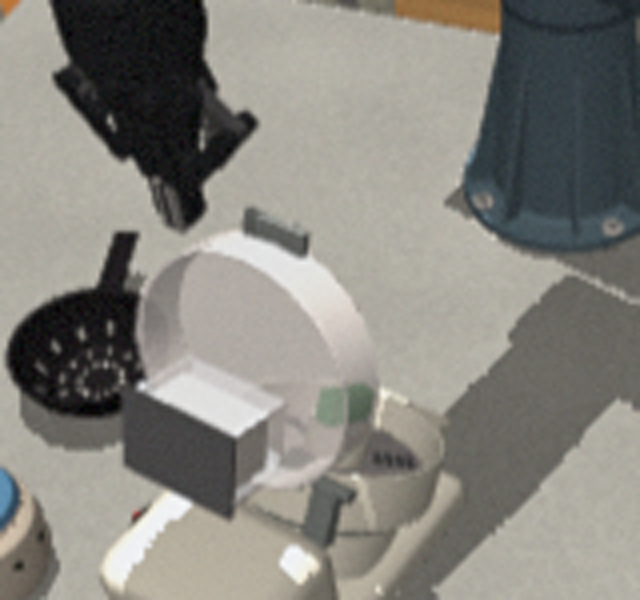

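>>> apply_moves(plan=[{"translation":[0,0,0.02],"angular":[0,0,0],"hand":0.0},{"translation":[0,0,0.02],"angular":[0,0,0],"hand":0.0},{"translation":[0,0,0.02],"angular":[0,0,0],"hand":0.0},{"translation":[0,0,0.02],"angular":[0,0,0],"hand":0.0},{"translation":[0,0,0],"angular":[0,0,0],"hand":0.0}])

```text
time_s: 18.6
eef_pos: [0.5892, -0.0722, 0.3523]
eef_rot: [0.001, 0.103, 0.995, -0.0]
wrist_force: [-0.5, -1.1, 0.9]
opening: -0.003
```

```bash
cat > arc.py <<'E'
from h import *
import sys
C=cur();o=ctrl.get_obs();print(C[:3,3].round(4),"F",o["wrist_force"].round(1),"q",o["q"].round(2))
def back(th): return float(np.interp(th,[0,.2,1.6,1.85],[117,115,90,90]))
for th in map(float,sys.argv[1:]):
    G=lidpose(th,back(th));D=np.linalg.inv(C)@G;print(th,"t",D[:3,3].round(4).tolist(),"w",R.from_matrix(D[:3,:3]).as_rotvec().round(3).tolist());C=G
E
python3 arc.py 1.8 1.7 1.6 1.5 1.4 1.3 1.2 1.1 1.0; python3 - <<'E'
from h import *
s=cam("scene","s11.png");crop(s,130,90,160,150,4,"s11c.png")
E
```

```text
[ 0.5892 -0.0722  0.3523] F [-0.5 -1.1  0.9] q [-0.32  0.15  1.4  -0.    1.59 -1.69]
1.8 t [0.0216, 0.0003, 0.0059] w [-0.0, 0.002, 0.0]
1.7 t [0.0172, -0.0, 0.0006] w [-0.0, 0.0, 0.0]
1.6 t [0.0171, 0.0, 0.0024] w [-0.0, 0.0, 0.0]
1.5 t [0.0167, -0.0, 0.0041] w [-0.0, -0.031, -0.0]
1.4 t [0.0164, 0.0, 0.0053] w [0.0, -0.031, -0.0]
1.3 t [0.016, 0.0, 0.0064] w [-0.0, -0.031, 0.0]
1.2 t [0.0155, 0.0, 0.0076] w [0.0, -0.031, -0.0]
1.1 t [0.0149, -0.0, 0.0087] w [0.0, -0.031, 0.0]
1.0 t [0.0143, -0.0, 0.0098] w [-0.0, -0.031, 0.0]
```

View pics/s11c.png

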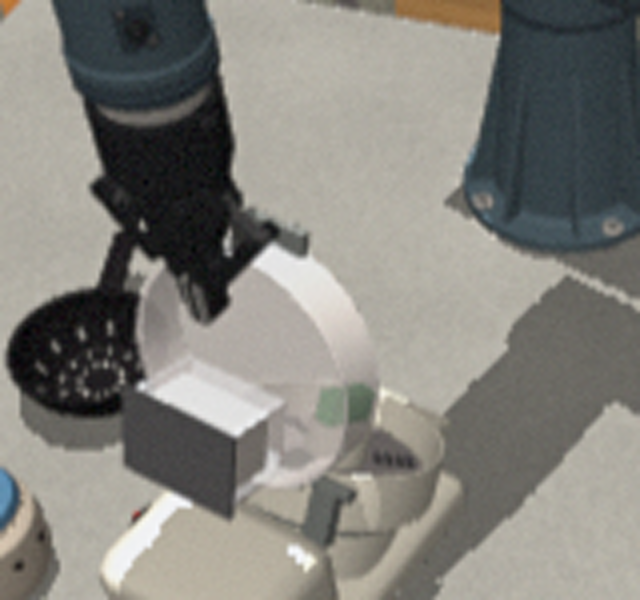

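>>> apply_moves(plan=[{"translation":[0.011,0,0.003],"angular":[0,0.001,0],"hand":0.0},{"translation":[0.011,0,0.003],"angular":[0,0.001,0],"hand":0.0},{"translation":[0.0086,0,0.0003],"angular":[0,0,0],"hand":0.0},{"translation":[0.0086,0,0.0003],"angular":[0,0,0],"hand":0.0},{"translation":[0.0086,0,0.0012],"angular":[0,0,0],"hand":0.0},{"translation":[0.0086,0,0.0012],"angular":[0,0,0],"hand":0.0}])

```text
time_s: 19.4
eef_pos: [0.5352, -0.061, 0.3435]
eef_rot: [0.001, 0.103, 0.995, -0.0]
wrist_force: [4.0, 0.5, -1.2]
opening: -0.0
```

```bash
python3 arc.py 1.5 1.4 1.3 1.2 1.1 1.0; python3 - <<'E'
from h import *
s=cam("scene","s12.png");crop(s,130,90,160,150,4,"s12c.png")
E
```

```text
[ 0.5352 -0.061   0.3435] F [ 4.   0.5 -1.2] q [-0.33  0.03  1.55 -0.    1.56 -1.7 ]
1.5 t [0.0173, 0.0005, 0.0042] w [-0.0, -0.03, 0.0]
1.4 t [0.0164, 0.0, 0.0053] w [0.0, -0.031, -0.0]
1.3 t [0.016, 0.0, 0.0064] w [-0.0, -0.031, 0.0]
1.2 t [0.0155, 0.0, 0.0076] w [0.0, -0.031, -0.0]
1.1 t [0.0149, -0.0, 0.0087] w [0.0, -0.031, 0.0]
1.0 t [0.0143, -0.0, 0.0098] w [-0.0, -0.031, 0.0]
```

View pics/s12c.png

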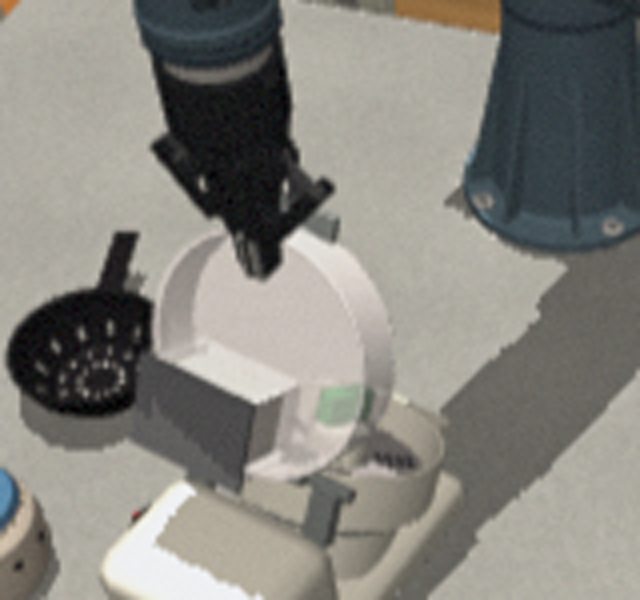

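Lid is swinging at ~4 N. Continue the arc.

>>> apply_moves(plan=[{"translation":[0.0173,0,0.0042],"angular":[0,-0.031,0],"hand":0.0},{"translation":[0.0164,0,0.0053],"angular":[0,-0.031,0],"hand":0.0},{"translation":[0.016,0,0.0064],"angular":[0,-0.031,0],"hand":0.0},{"translation":[0.0155,0,0.0076],"angular":[0,-0.031,0],"hand":0.0},{"translation":[0.0149,0,0.0087],"angular":[0,-0.031,0],"hand":0.0},{"translation":[0.0143,0,0.0098],"angular":[0,-0.031,0],"hand":0.0}])

```text
time_s: 20.2
eef_pos: [0.447, -0.0426, 0.2948]
eef_rot: [0.094, 0.103, 0.99, -0.01]
wrist_force: [1.5, -0.6, 1.5]
opening: 0.001
```

```bash
python3 arc.py .9 .8 .7 .6 .5 .4; python3 - <<'E'
from h import *
s=cam("scene","s13.png");crop(s,130,90,160,150,4,"s13c.png")
E
```

```text
[ 0.447  -0.0426  0.2948] F [ 1.5 -0.6  1.5] q [-0.38 -0.31  1.96  0.03  1.31 -1.75]
0.9 t [0.0136, 0.0006, 0.0109] w [-0.0, -0.029, 0.0]
0.8 t [0.0127, 0.0, 0.0118] w [-0.0, -0.031, 0.0]
0.7 t [0.0118, 0.0, 0.0126] w [0.0, -0.031, 0.0]
0.6 t [0.0109, -0.0, 0.0135] w [0.0, -0.031, 0.0]
0.5 t [0.0099, 0.0, 0.0142] w [-0.0, -0.031, -0.0]
0.4 t [0.0088, -0.0, 0.0149] w [-0.0, -0.031, 0.0]
```

View pics/s13c.png

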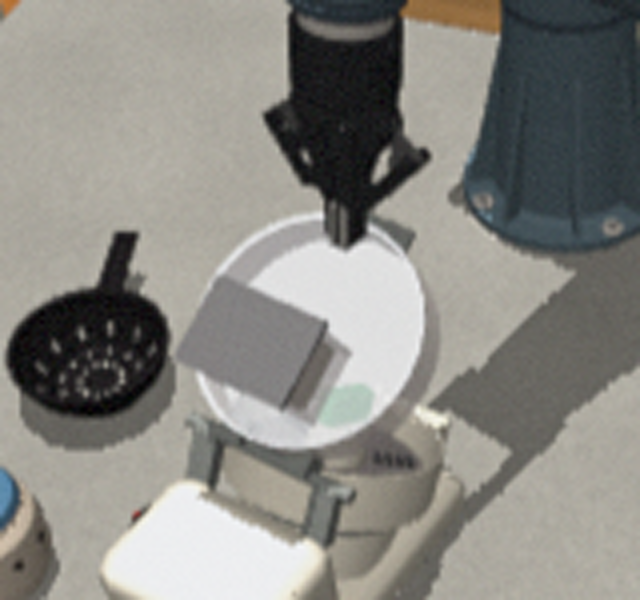

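>>> apply_moves(plan=[{"translation":[0.0136,0.0003,0.0109],"angular":[0,-0.03,0],"hand":0.0},{"translation":[0.0127,0,0.0118],"angular":[0,-0.031,0],"hand":0.0},{"translation":[0.0118,0,0.0126],"angular":[0,-0.031,0],"hand":0.0},{"translation":[0.0109,0,0.0135],"angular":[0,-0.031,0],"hand":0.0},{"translation":[0.0099,0,0.0142],"angular":[0,-0.031,0],"hand":0.0},{"translation":[0.0088,0,0.0149],"angular":[0,-0.031,0],"hand":0.0}])

```text
time_s: 21.0
eef_pos: [0.4035, -0.0333, 0.2025]
eef_rot: [0.184, 0.101, 0.977, -0.019]
wrist_force: [1.9, -0.2, 1.5]
opening: 0.0
```

```bash
python3 arc.py .35 .3 .25 .2 .15 .1 .05 0; python3 - <<'E'
from h import *
s=cam("scene","s14.png");crop(s,130,90,160,150,4,"s14c.png")
E
```

```text
[ 0.4035 -0.0333  0.2025] F [ 1.9 -0.2  1.5] q [-0.45 -0.52  2.31  0.1   1.   -1.86]
0.35 t [0.004, 0.0004, 0.0076] w [-0.0, -0.017, 0.001]
0.3 t [0.0038, 0.0, 0.0078] w [0.0, -0.016, 0.0]
0.25 t [0.0035, 0.0, 0.0079] w [-0.0, -0.016, -0.0]
0.2 t [0.0032, -0.0, 0.008] w [0.0, -0.016, -0.0]
0.15 t [0.0029, 0.0, 0.0082] w [0.0, -0.009, 0.0]
0.1 t [0.0025, -0.0, 0.0083] w [0.0, -0.009, -0.0]
0.05 t [0.0022, -0.0, 0.0082] w [-0.0, -0.009, 0.0]
0.0 t [0.0018, 0.0, 0.0076] w [0.0, -0.009, 0.0]
```

View pics/s14c.png

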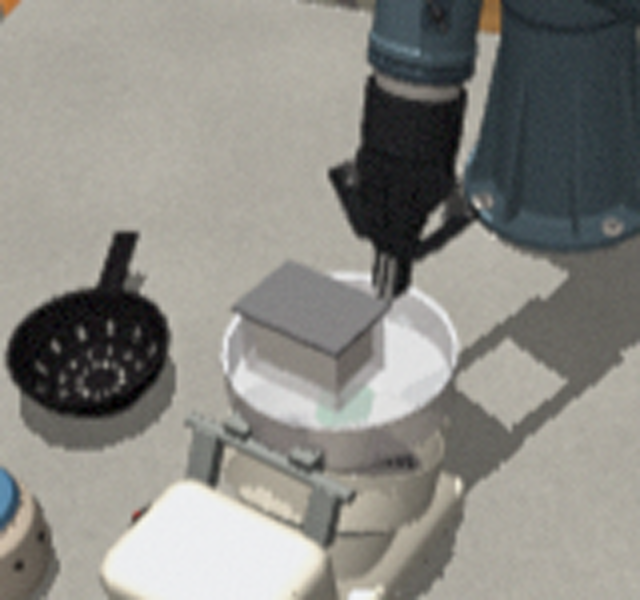

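>>> apply_moves(plan=[{"translation":[0.004,0.0003,0.0076],"angular":[0,-0.017,0],"hand":0.0},{"translation":[0.0038,0,0.0078],"angular":[0,-0.016,0],"hand":0.0},{"translation":[0.0035,0,0.0079],"angular":[0,-0.016,0],"hand":0.0},{"translation":[0.0032,0,0.008],"angular":[0,-0.016,0],"hand":0.0},{"translation":[0.0029,0,0.0082],"angular":[0,-0.009,0],"hand":0.0},{"translation":[0.0025,0,0.0083],"angular":[0,-0.009,0],"hand":0.0}])

```text
time_s: 21.8
eef_pos: [0.4048, -0.0333, 0.1506]
eef_rot: [0.225, 0.1, 0.969, -0.024]
wrist_force: [0.3, 0.3, 0.9]
opening: 0.0
```

```bash
python3 arc.py .07 .04 .02 0 -.02 ; 
```

```text
[ 0.4048 -0.0333  0.1506] F [0.3 0.3 0.9] q [-0.47 -0.5   2.43  0.16  0.78 -1.93]
0.07 t [0.0015, 0.0001, 0.0047] w [-0.0, -0.003, 0.0]
0.04 t [0.0012, 0.0, 0.0047] w [-0.0, -0.005, 0.0]
0.02 t [0.0008, -0.0, 0.003] w [-0.0, -0.003, -0.0]
0.0 t [0.0007, -0.0, 0.0031] w [0.0, -0.003, 0.0]
-0.02 t [0.0007, 0.0, 0.003] w [-0.0, 0.0, -0.0]
```

>>> apply_moves(plan=[{"translation":[0.0015,0,0.0047],"angular":[0,-0.003,0],"hand":0.0},{"translation":[0.0012,0,0.0047],"angular":[0,-0.005,0],"hand":0.0},{"translation":[0.0008,0,0.003],"angular":[0,-0.003,0],"hand":0.0},{"translation":[0.0003,0,0.0015],"angular":[0,0,0],"hand":0.0},{"translation":[0,0,0],"angular":[0,0,0],"hand":0.0}])

```text
time_s: 22.42
eef_pos: [0.4073, -0.0337, 0.1367]
eef_rot: [0.23, 0.1, 0.968, -0.024]
wrist_force: [-0.3, -0.2, 0.7]
opening: 0.001
```

```bash
python3 arc.py 0 -.02 ; python3 - <<'E'
from h import *
s=cam("scene","s15.png");crop(s,130,90,160,150,4,"s15c.png")
E
```

```text
[ 0.4073 -0.0337  0.1367] F [-0.3 -0.2  0.7] q [-0.47 -0.47  2.45  0.18  0.72 -1.95]
0.0 t [0.0002, 0.0, 0.0019] w [-0.0, -0.005, 0.0]
-0.02 t [0.0007, 0.0, 0.003] w [-0.0, 0.0, -0.0]
```

View pics/s15c.png

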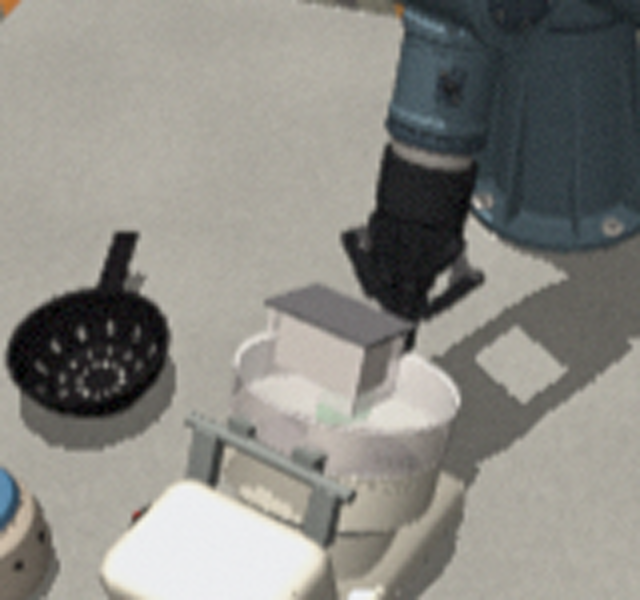

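>>> apply_moves(plan=[{"translation":[0.0003,0,0.0015],"angular":[0,0,0],"hand":0.0},{"translation":[0.0003,0,0.0015],"angular":[0,0,0],"hand":0.0},{"translation":[0,0,0],"angular":[0,0,0],"hand":0.0}])

```text
time_s: 22.85
eef_pos: [0.4083, -0.034, 0.134]
eef_rot: [0.23, 0.1, 0.968, -0.024]
wrist_force: [-1.2, -0.0, 2.4]
opening: 0.0
```

```bash
python3 arc.py 0 -.02
```

```text
[ 0.4083 -0.034   0.134 ] F [-1.2 -0.   2.4] q [-0.47 -0.46  2.45  0.18  0.71 -1.95]
0.0 t [-0.0001, 0.0001, -0.0009] w [-0.0, -0.005, 0.001]
-0.02 t [0.0007, 0.0, 0.003] w [-0.0, 0.0, -0.0]
```

>>> apply_moves(plan=[{"translation":[0,0,0.001],"angular":[0,0,0],"hand":0.0},{"translation":[0,0,0.001],"angular":[0,0,0],"hand":0.0},{"translation":[0,0,0],"angular":[0,0,0],"hand":0.0}])

```text
time_s: 23.22
eef_pos: [0.4088, -0.034, 0.1334]
eef_rot: [0.229, 0.099, 0.968, -0.024]
wrist_force: [-34.8, 5.8, 39.2]
opening: -0.002
```

```bash
python3 arc.py 0 -.02
```

```text
[ 0.4088 -0.034   0.1334] F [-34.8   5.8  39.2] q [-0.47 -0.46  2.45  0.18  0.71 -1.95]
0.0 t [0.0001, 0.0, -0.0017] w [-0.0, -0.007, 0.003]
-0.02 t [0.0007, 0.0, 0.003] w [-0.0, 0.0, -0.0]
```

Firm stop reached: the lid is shut. Backing off.

>>> apply_moves(plan=[{"translation":[0,0,-0.003],"angular":[0,0,0],"hand":0.0},{"translation":[0,0,-0.01],"angular":[0,0,0],"hand":0.0},{"translation":[0,0,-0.03],"angular":[0,0,0],"hand":0.0},{"translation":[0,0,-0.04],"angular":[0,0,0],"hand":0.0},{"translation":[0,0,-0.03],"angular":[0,0,0],"hand":0.0},{"translation":[0,0,0],"angular":[0,0,0],"hand":0.0}])

```text
time_s: 23.98
eef_pos: [0.3602, -0.0243, 0.2356]
eef_rot: [0.232, 0.1, 0.967, -0.025]
wrist_force: [0.3, -0.5, -0.5]
opening: 0.0
```

```bash
python3 - <<'E'
from h import *
s=cam("scene","s16.png");t=cam("top","t16.png");w=cam("wrist","w16.png");o=ctrl.get_obs();print(o["eef_pos"],o["wrist_force"],o["time_s"])
crop(s,160,120,110,120,5,"s16c.png")
for th in(-.03,0,.05,.1):
    Hg,d,n,y=lidax(th);L=[Hg+.092*d+.104*n+.0425*y,Hg+.092*d+.104*n-.0425*y,Hg+.032*d+.104*n-.0425*y,Hg+.2*d+.004*n]
    print(th,proj(s,L).round(1).tolist(),"wrist",proj(w,L).round(1).tolist())
E
```

```text
[ 0.35906572 -0.02348659  0.23173482] [-0.29809742 -0.02517503  0.49130126] 24.125
-0.03 [[232.8, 171.2], [209.8, 161.8], [198.9, 164.8], [231.2, 188.0]] wrist [[316.0, 294.8], [192.1, 294.8], [195.1, 371.3], [254.4, 132.5]]
0 [[232.5, 170.5], [209.5, 161.1], [198.4, 164.7], [231.5, 186.5]] wrist [[316.6, 301.2], [191.5, 301.2], [195.0, 376.1], [254.4, 132.8]]
0.05 [[231.9, 169.5], [208.8, 160.1], [197.4, 164.6], [232.1, 183.9]] wrist [[317.5, 312.1], [190.5, 312.1], [195.0, 383.9], [254.4, 133.9]]
0.1 [[231.3, 168.6], [208.0, 159.2], [196.5, 164.5], [232.5, 181.4]] wrist [[318.4, 323.4], [189.6, 323.4], [194.9, 391.5], [254.3, 135.7]]
```

View pics/s16c.png

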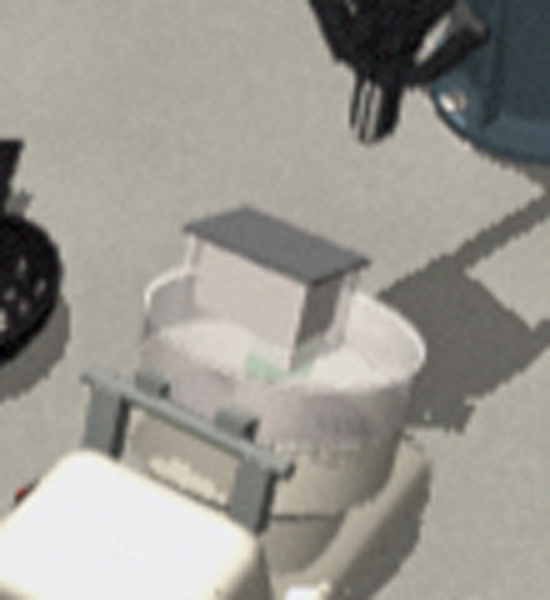

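View pics/w16.png

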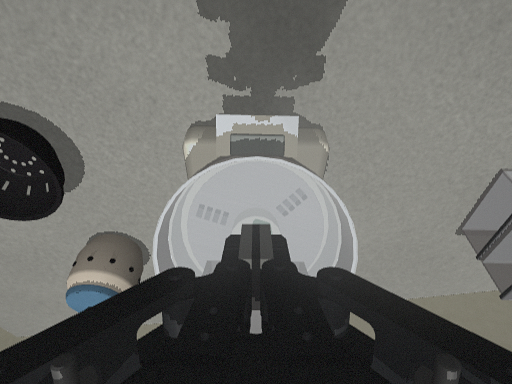

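```bash
python3 - <<'E'
from bench import ctrl
print(ctrl.hand_in())
E
```

```text
the job is handed in; nothing more can be done
None
```

The shredding disc is home on the spindle, released, and the lid is shut over it. I handed the job in at about 24 s; it reports no verdict.

- **Disc:** I picked up the steel disc with the white hub by its bar. Its bar was turned to the tooth angle read from the wrist camera. It slid down without catching on the teeth and met the seat within 1 mm of the computed depth. The highest force there was about 30 N.
- **Disc check:** After release, its outline in the wrist picture lay on the outline computed for a fully home disc.
- **Lid:** I swung it shut from behind with about 4 N or less. It ended on a hard stop at about 0 rad, where the wrist force rose briefly to about 52 N on the fingertips. That is below the 120 N wrist limit. The 40 N limit applies to the arm and gripper body, and only the fingertips were pressing.
- **Lid check:** In the scene picture the feed-tube corners were within about 2.6 px of where a shut lid would put them. The outer corner sat slightly lower than computed, so nothing suggests the lid is still open.
- **At hand-in:** The arm stood about 10 cm clear and the wrist force was near zero. I never reached for the sieve, jar or containers, and they looked unmoved, but I did not measure their positions.
- **One disagreement:** Where the disc's centre sat along the bar differed by about 2–3 mm between views. I used a middle value, and the fit showed no side force on the way down.

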